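# Put the doming set back in its case

## Robot

A 7-joint arm with a two-finger parallel gripper is mounted at the origin on the work surface. World frame = base frame: x ahead of the robot, y to its left, z up, the work surface at z = 0. Lengths are in m, angles in rad, forces in N, time in s.
With the tool pointing down it reaches from about 0.35 to 0.9 m from the base axis. Payload 8.1 kg.
Tool frame: the origin (TCP) lies at the very end of the fingers, on their centre line; the grasp point (between the pads) lies 19 mm behind it (manip.grip_point_offset is the distance from the TCP to the grasp point, in m); z points along the fingers, y is the direction in which the jaws open and shut (so a half turn about z gives the same grasp; the last joint's range is limited). The gripper opens to 92 mm and grips with 3 to 60 N. Pads are 19 mm wide; open, the fingers measure 130 mm over their backs; the gripper's body (75 mm by 190 mm) begins 47 mm behind the grasp point.
Start: joints at [1.229, 0.434, 0.025, 1.573, -0.012, 1.134, -0.075], TCP at [0.148, -0.607, 0.227] pointing down, gripper open.
Joint ranges: [-2.62, 2.62], [-0.44, 2.09], [-1.27, 1.32], [0.08, 2.57], [-1.32, 4.46], [0.12, 2], [-2.74, 2.74]. Speed limits (rad/s): [2.22, 2.22, 3.01, 3.01, 3.14, 3.14, 3.14].

## Interface

Orientations are given as a 3x3 rotation matrix whose columns are the frame's x, y, z axes.
In Python, from cell import manip, eyes, close_job gives the robot as it stands. The module is installed in compiled form; this text tells all that it offers.
- The arm moves only by the tool servo_tool, never from a script. Its argument "commands" is a list of rows, each a list of 3 entries, a list of its own where there are three numbers: the turn, a rotation vector about the tool's x, y, z in degrees, then the shift along the tool's x, y, z in cm, then the opening in per cent of the stroke, from 0 (shut) to 100 (fully open). In form: [[[rx, ry, rz], [x, y, z], gripper], ...]. A call has 1 to 8 rows; each row shifts and turns the commanded pose from where the row before left it, along the tool's axes as they then stand; what a row does not reach is not made up. A row lasts 1/8 s, in which the tool goes at most 62.5 mm and 10.7 degrees, less where a joint would pass 70% of its speed; a pose out of reach is approached as far as the arm can. A call with a gripper value outside its range is refused whole. The fingers move at their own pace and stop on an object; the grip force is fixed at half the most. Time passes only in rows, so rows that do not move let the fingers close. It gives the time, the measured TCP pose, the force and the opening at its end, in the units of the state.
- manip.get_state(): the state, without advancing time (a new reading comes with each control period).
- eyes.read_camera(name): name is "scene" or "top" or "wrist"; returns (picture, depth): 400x640x3 uint8, red, green, blue; 400x640 float32, m along the optical axis (not along the pixel's ray), 0 where there is no reading.
- eyes.get_calibration(name): a dict with "mtx" (3x3 intrinsics, pixels), "world_to_cam" (4x4, takes a point from world to camera coordinates). Camera axes: x right, y down, z forward; pixel columns grow to the right and rows downward; lengths in m; the calibration is good to about 2 mm. A picture is of the moment at which its call begins: read the wrist's pose just before it. get_calibration takes no time and is no camera call; for the wrist camera it gives the pose at the moment of the call.
- close_job(): hands the job in, once; it reports no verdict.
The state is a dict: "t": time; "joints": joint angles; "joint_velocities": joint speeds; "effort": joint torques, N m; "eef_pos": TCP position; "tcp_rot": TCP orientation; "force": force on the tool from outside, world axes, zero at the start; "moment": the same for the moment, N m; "finger_gap": finger opening in m.
Only numpy, scipy, OpenCV 4.12 (cv2) and the standard library are available. Lean on these libraries where they do the work, as an engineer would, in place of code of your own. Each camera call takes 0.05 s, during which the arm holds its last target.

## Task

Put the doming set that is standing in the steel tray back in its wooden case: open the lid all the way, stand every punch in the bore that fits its shank, seat the doming block in the square recess with its big hollow up and slide the swage plate edgewise into its slot with its grooves up, all fully home, then close the lid. Leave the other tools where they lie.

Things in the scene. Friction and masses are not known exactly. Their poses are not given: they have to be found in the camera images.
- punch14: Steel doming punch: round straight shank of 14 mm diameter ending in a necked-in ball head of the same 14 mm diameter, 80 mm tall overall, standing upright on its flat foot (2 mm chamfer) with the ball up. Straight shank up to 60 mm above the foot; the ball is widest 73 mm above it. Origin at the centre of the foot, z towards the ball. About 0.09 kg. May be absent (None).
- punch18: Steel doming punch: round straight shank of 18 mm diameter ending in a necked-in ball head of the same 18 mm diameter, 80 mm tall overall, standing upright on its flat foot (2 mm chamfer) with the ball up. Straight shank up to 55 mm above the foot; the ball is widest 71 mm above it. Origin at the centre of the foot, z towards the ball. About 0.15 kg. May be absent (None).
- punch22: Steel doming punch: round straight shank of 22 mm diameter ending in a necked-in ball head of the same 22 mm diameter, 80 mm tall overall, standing upright on its flat foot (2 mm chamfer) with the ball up. Straight shank up to 51 mm above the foot; the ball is widest 69 mm above it. Origin at the centre of the foot, z towards the ball. About 0.22 kg. May be absent (None).
- punch26: Steel doming punch: round straight shank of 26 mm diameter ending in a necked-in ball head of the same 26 mm diameter, 80 mm tall overall, standing upright on its flat foot (2 mm chamfer) with the ball up. Straight shank up to 46 mm above the foot; the ball is widest 67 mm above it. Origin at the centre of the foot, z towards the ball. About 0.31 kg. May be absent (None).
- block: Steel doming block: a 48 mm cube, about 0.8 kg, with one big hollow (28 mm) on its top face and smaller hollows on its sides. Origin at the centre of its underside, z up, x and y square to its sides.
- swage: Steel swage plate: a flat plate 70 mm long (its x), 16 mm thick (its y), 50 mm tall (its z), standing on its long edge with a row of grooves 9 mm deep across its top edge, about 0.4 kg. Origin at the centre of its underside.
- case: Fixed light-wood base of the set's case, 170 mm deep (its x), 270 mm wide (its y), 40 mm high, under a dark lid. Origin at the centre of its underside; -x is its front (knob side), +x its back (hinge), z up. Its top (the deck, where all openings start) is 40 mm up. Along the front is a row of four round bores, 62 mm apart; behind them a square recess and a straight slot.
- bore14 (a point): Centre of the mouth, at deck level, of the round bore for the 14 mm punch: 16 mm diameter, 30 mm deep, flat bottom. A punch fully home in its own bore has its foot 30 mm below this point and 50 mm standing out.
- bore18 (a point): Centre of the mouth, at deck level, of the round bore for the 18 mm punch: 20 mm diameter, 30 mm deep, flat bottom. A punch fully home in its own bore has its foot 30 mm below this point and 50 mm standing out.
- bore22 (a point): Centre of the mouth, at deck level, of the round bore for the 22 mm punch: 24 mm diameter, 30 mm deep, flat bottom. A punch fully home in its own bore has its foot 30 mm below this point and 50 mm standing out.
- bore26 (a point): Centre of the mouth, at deck level, of the round bore for the 26 mm punch: 28 mm diameter, 30 mm deep, flat bottom. A punch fully home in its own bore has its foot 30 mm below this point and 50 mm standing out.
- recess (a point): Centre of the mouth, at deck level, of the square recess for the doming block: 50.5 mm square, 18 mm deep, sides along the case's x and y. The block fully home stands 30 mm out, its big hollow up.
- slot (a point): Centre of the mouth, at deck level, of the slot for the swage plate: 72.5 mm along the case's x, 18.5 mm along the case's y, 18 mm deep. The plate fully home stands 32 mm out, grooves up; it may go in either way round.
- lid (a joint): Deep hinged lid (hood 63 mm high, 8 mm walls, 0.3 kg), hinged along the base's back top edge: 0 = closed, grows as its front rises, stop at 1.7 rad (just past upright). Stiff hinge: stays where it is left; about 3.5 N at the knob raises it, about 1 N lowers it. Closed, it leaves 55 mm above the deck, so it shuts only over parts that are home.
- lid_knob (a point): Centre of the brass ball knob (20 mm diameter, on an 8 mm stem) 32 mm out from the middle of the lid's front wall; 30 mm above the deck when the lid is closed, pointing up when it is open. It lies 202 mm in front of and 30 mm above the hinge line (lid closed) and turns with the lid.
- lid_hinge (a point): Middle of the lid's hinge line: back edge of the base at deck level; the line runs along the case's y.
- tray: Fixed stainless bench tray, 300 mm (x) by 420 mm (y), with a dark rubber lining, floor 3 mm thick, rim 12 mm high. Origin at the centre of its underside. The set's parts stand on its floor at the start.
- loupe: Aluminium eye loupe standing in the tray, 34 mm across, 26 mm high. Leave it alone. Origin at about the middle of its underside.
- tweezers: Steel tweezers lying in the tray near its far rim, 140 mm long, 7 mm high. Leave them alone. Origin at about the middle of its underside.
- hammer: Hammer with a wooden handle, 240 mm long, lying beyond the tray's right side. Leave it alone. Origin at about the middle of its underside.
- ring_mandrel: Tapered steel ring stick with a dark wooden grip, 260 mm long, lying behind the tray. Leave it alone. Origin at about the middle of its underside.
- ring_clamp: Wooden ring clamp, 120 by 24 by 30 mm, lying behind the case. Leave it alone. Origin at about the middle of its underside.
- graver: Graver with a wooden handle, 135 mm long, lying left of the case. Leave it alone. Origin at about the middle of its underside.
- caliper: Steel caliper, 190 mm long, lying flat left of the case. Leave it alone. Origin at about the middle of its underside.
There are look-alikes about, which are no part of the job. Leave any pink or turquoise look-alike of the punch18 alone.

How it is judged:
By the outcome, as a careful person would: the job done as asked, in the order asked, and still so for the second after the job is handed in, with the robot touching nothing.
Of punch14, punch18, punch22, punch26 only 2 to 4 are there at a start; the rules pass over those that are not, and their reading is None.
At some moment in a run one of block may be knocked a few centimetres aside while the robot is not near it.
It also fails if it takes over 210 s, if anything falls off the work surface, if the arm or the gripper's body presses on something with over 40 N, if the wrist force passes 120 N, or if a joint passes its speed limit or range.

## Working session

There is one attempt and no reset: what is moved stays moved. The work goes in short steps, Python scripts to look and compute and a tool call to move; the robot and the scene stay as the last step left them, time stands still between calls to the robot, and variables do not carry over. Pictures are saved under pics/ and viewed, and the job is handed in when it is done.

Besides the shell and the picture viewer there is one more tool, called after ">>>" as name([rows], argument=value, ...), one row to a line, values as JSON. servo_tool: Moves the arm, as the interface text tells. Its arguments: {"type":"object","properties":{"commands":{"type":"array","items":{"type":"array"}}},"required":["commands"]}

```bash
mkdir -p pics; ls; cat > h.py <<'E'
import numpy as np, cv2
from cell import manip, eyes
def shot(n, f):
    T=eyes.get_calibration(n); p,d=eyes.read_camera(n)
    cv2.imwrite(f'pics/{f}.png',p[:,:,::-1]); np.savez(f'pics/{f}.npz',p=p,d=d,K=T['mtx'],W=T['world_to_cam'])
    return p,d,T['mtx'],T['world_to_cam']
def cloud(d,K,W):
    v,u=np.mgrid[0:d.shape[0],0:d.shape[1]]
    P=np.stack([(u-K[0,2])/K[0,0]*d,(v-K[1,2])/K[1,1]*d,d],-1)
    C=np.linalg.inv(W)
    X=P@C[:3,:3].T+C[:3,3]; X[d==0]=np.nan
    return X
def load(f):
    z=np.load(f'pics/{f}.npz'); return z['p'],z['d'],z['K'],z['W']
def st():
    s=manip.get_state(); print('t',round(s['t'],2),'pos',np.round(s['eef_pos'],4),'F',np.round(s['force'],1),'gap',round(s['finger_gap'],4));print(np.round(s['tcp_rot'],3)); print(np.round(s['joints'],3)); return s
E
python3 - <<'E'
from h import *
st(); print(manip.grip_point_offset)
for n in ['scene','top','wrist']:
    p,d,K,W=shot(n,n+'0'); print(n,np.round(K,1).tolist(),np.round(W,3).tolist())
E
```

```text
pics
t 0.0 pos [ 0.1476 -0.6068  0.2259] F [ 0.1 -0.7  0.1] gap 0.0917
[[ 0.972  0.236 -0.001]
 [ 0.236 -0.972  0.002]
 [-0.    -0.002 -1.   ]]
[ 1.229  0.435  0.025  1.574 -0.012  1.134 -0.075]
0.0188
scene [[373.5, 0.0, 318.9], [0.0, 373.5, 202.4], [0.0, 0.0, 1.0]] [[-0.055, 0.998, 0.005, 0.052], [0.568, 0.035, -0.822, -0.245], [-0.821, -0.043, -0.569, 1.612], [0.0, 0.0, 0.0, 1.0]]
top [[499.4, 0.0, 327.5], [0.0, 499.4, 203.4], [0.0, 0.0, 1.0]] [[-0.013, -1.0, -0.016, 0.004], [-0.985, 0.015, -0.17, 0.576], [0.17, 0.013, -0.985, 1.843], [0.0, 0.0, 0.0, 1.0]]
wrist [[307.7, 0.0, 318.6], [0.0, 307.7, 199.3], [0.0, 0.0, 1.0]] [[0.237, -0.971, -0.001, -0.625], [-0.925, -0.226, 0.305, -0.039], [-0.297, -0.071, -0.952, 0.392], [0.0, 0.0, 0.0, 1.0]]
```

View pics/scene0.png

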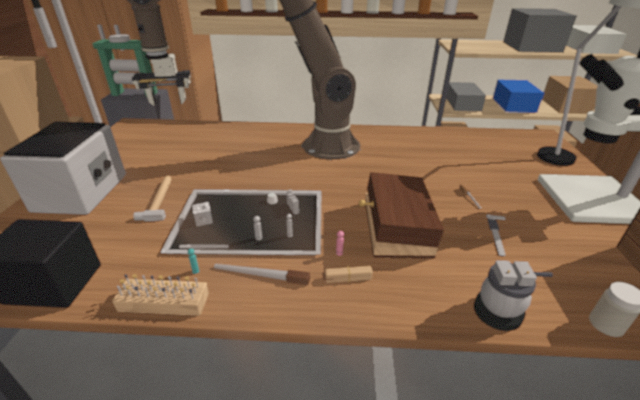

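View pics/top0.png

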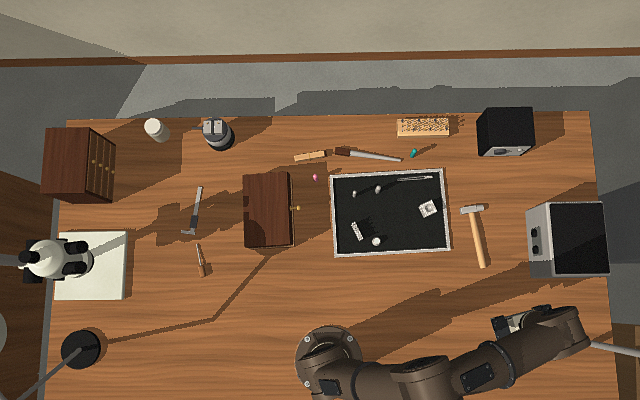

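View pics/wrist0.png

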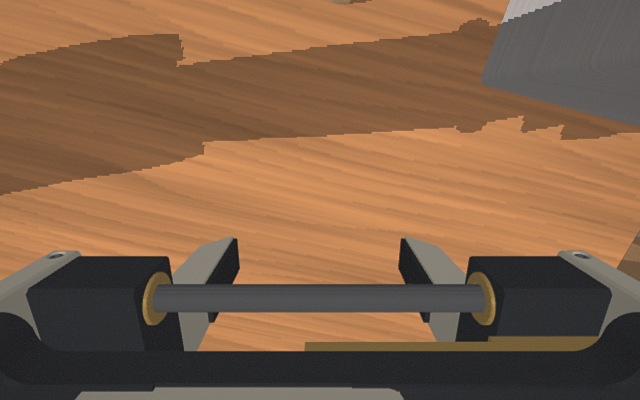

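```bash
python3 - <<'E'
from h import *
p,d,K,W=load('top0'); 
c=cv2.resize(p[150:270,230:460],None,fx=3.4,fy=3.4,interpolation=cv2.INTER_CUBIC); cv2.imwrite('pics/topc.png',c[:,:,::-1])
X=cloud(d,K,W)
for n,(u,v) in dict(wtable=(300,220),p1=(353,194),p2=(378,189),blk=(428,208),sw=(357,230),loupe=(376,241),pink=(315,177),teal=(412,153),knob=(297,208),lidc=(268,210),tray=(400,225)).items(): print(n,np.round(X[v,u],3))
p,d,K,W=load('scene0'); 
c=cv2.resize(p[160:290,150:450],None,fx=2.6,fy=2.6,interpolation=cv2.INTER_CUBIC); cv2.imwrite('pics/scenec.png',c[:,:,::-1])
X=cloud(d,K,W)
for n,(u,v) in dict(p1=(258,222),p2=(290,218),blk=(203,207),sw=(293,195),pink=(340,237),lid=(400,190),knob=(363,203),tray=(230,230)).items(): print(n,np.round(X[v,u],3))
E
```

```text
wtable [0.521 0.104 0.001]
p1 [ 0.609 -0.101  0.059]
p2 [ 0.623 -0.194  0.08 ]
blk [ 0.555 -0.386  0.032]
sw [ 0.474 -0.114  0.043]
loupe [ 0.433 -0.185  0.031]
pink [nan nan nan]
teal [ 0.765 -0.33   0.059]
knob [0.552 0.108 0.099]
lidc [0.543 0.212 0.117]
tray [ 0.495 -0.281  0.004]
p1 [ 0.632 -0.192  0.063]
p2 [ 0.529 -0.115  0.003]
blk [ 0.547 -0.38   0.047]
sw [ 0.463 -0.111  0.047]
pink [0.689 0.042 0.067]
lid [0.513 0.219 0.111]
knob [0.563 0.108 0.094]
tray [ 0.601 -0.288  0.004]
```

View pics/topc.png

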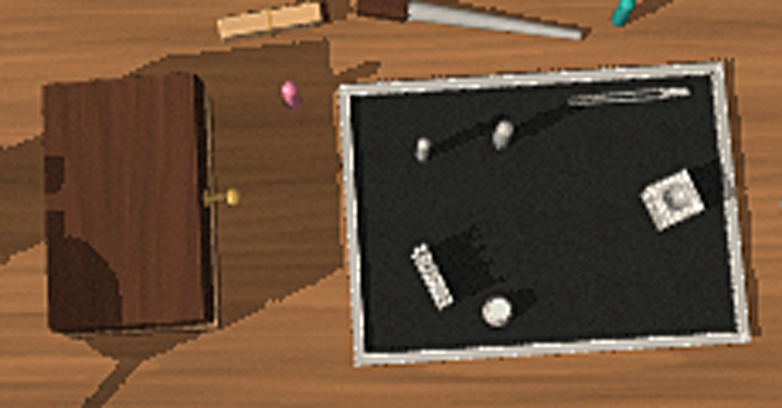

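View pics/scenec.png

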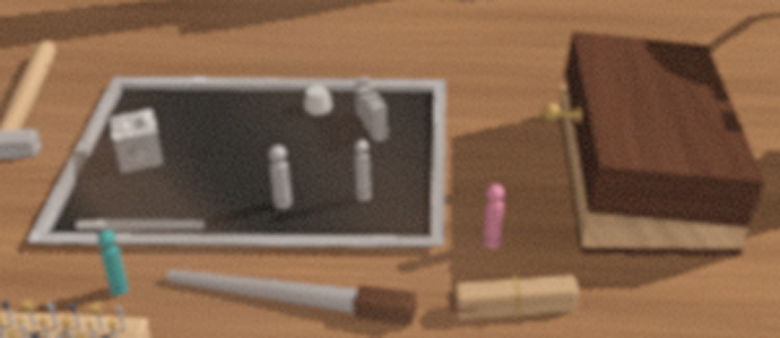

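```bash
cat >> h.py <<'E'
def rect(P):
    r=cv2.minAreaRect((P[:,:2]*1000).astype(np.float32)); return np.round(np.array(r[0])/1000,4),np.round(r[1],1),round(r[2],1)
def delta(s,target,yaw=None):
    R=s['tcp_rot']; print('tool shift cm',np.round(R.T@(np.array(target)-s['eef_pos'])*100,2))
E
python3 - <<'E'
from h import *
p,d,K,W=load('top0'); X=cloud(d,K,W)
def sel(x0,x1,y0,y1,z0,z1):
    m=(X[...,0]>x0)&(X[...,0]<x1)&(X[...,1]>y0)&(X[...,1]<y1)&(X[...,2]>z0)&(X[...,2]<z1); return X[m]
L=sel(.35,.75,.1,.35,.085,.13); print('lid',rect(L),np.median(L[:,2]),len(L))
T=sel(.3,.8,-.55,.08,.008,.02); print('tray',rect(T))
for n,b in dict(p1=(.58,.65,-.14,-.07),p2=(.58,.67,-.23,-.15),blk=(.49,.62,-.45,-.33),sw=(.41,.53,-.16,-.06)).items():
    Q=sel(*b,.02,.12); print(n,len(Q),rect(Q),np.round(np.percentile(Q[:,2],[50,99]),3))
s=st()
import sys
c=lambda a:np.array(a)
# desired yaw: tool x=+y
print('yaw now',np.degrees(np.arctan2(s['tcp_rot'][1,0],s['tcp_rot'][0,0])))
delta(s,(0.42,-0.15,0.38))
E
```

```text
lid (array([0.5517, 0.2038]), array([272.7, 207.7]), 2.7) 0.11086140565408753 3454
tray (array([ 0.5503, -0.235 ]), array([629.5, 499.5]), 89.8)
p1 19 (array([ 0.6114, -0.1059]), array([12.5, 10.7]), 77.9) [0.072 0.089]
p2 33 (array([ 0.629 , -0.1956]), array([16.5, 15.6]), 55.7) [0.073 0.087]
blk 194 (array([ 0.5631, -0.4115]), array([ 57.1, 113.2]), 27.6) [0.048 0.059]
sw 94 (array([ 0.4701, -0.1134]), array([70.2, 16.2]), 25.1) [0.045 0.061]
t 0.15 pos [ 0.1477 -0.6069  0.2261] F [-1.2  0.1 -0.4] gap 0.0917
[[ 0.972  0.236 -0.   ]
 [ 0.236 -0.972  0.001]
 [-0.    -0.001 -1.   ]]
[ 1.229  0.435  0.025  1.574 -0.012  1.134 -0.075]
yaw now 13.677289331114444
tool shift cm [ 37.26 -37.97 -15.35]
```

>>> servo_tool([
  [[0,0,0],[2,-2,-4],100],
  [[0,0,0],[3,-3,-4],100],
  [[0,0,0],[3.5,-3.5,-3.5],100],
  [[0,0,0],[3.5,-3.5,-2],100],
  [[0,0,0],[3.5,-3.5,-1],100],
  [[0,0,0],[3.5,-3.5,-1],100],
  [[0,0,0],[3.5,-3.5,0],100],
  [[0,0,0],[3.5,-3.5,0],100],
])

```text
t: 1.15
eef_pos: [0.3395, -0.2916, 0.3818]
tcp_rot: [[0.972, 0.236, 0.0], [0.236, -0.972, -0.0], [0.0, 0.0, -1.0]]
force: [0.6, -1.0, -0.3]
finger_gap: 0.092
```

>>> servo_tool([
  [[0,0,0],[3.5,-3.5,0],100],
  [[0,0,0],[3.5,-3.5,0],100],
  [[0,0,0],[3.5,-3.5,0],100],
  [[0,0,0],[0,0,0],100],
])

```text
t: 1.65
eef_pos: [0.4176, -0.1626, 0.3817]
tcp_rot: [[0.97, 0.243, 0.0], [0.243, -0.97, 0.001], [0.001, -0.001, -1.0]]
force: [-0.1, -0.4, -0.8]
finger_gap: 0.0918
```

>>> servo_tool([
  [[0,0,-10],[0,0,0],100],
  [[0,0,-10],[0,0,0],100],
  [[0,0,-10],[0,0,0],100],
  [[0,0,-10],[0,0,0],100],
  [[0,0,-10],[0,0,0],100],
  [[0,0,-10],[0,0,0],100],
  [[0,0,-10],[0,0,0],100],
  [[0,0,-9],[0,0,0],100],
])

```text
t: 2.65
eef_pos: [0.4155, -0.1673, 0.3815]
tcp_rot: [[-0.051, 0.999, -0.001], [0.999, 0.051, -0.0], [-0.0, -0.001, -1.0]]
force: [-0.5, -0.5, -0.3]
finger_gap: 0.0919
```

```bash
python3 - <<'E'
from h import *
st()
shot('wrist','w1');st()
E
```

```text
t 2.65 pos [ 0.4155 -0.1673  0.3815] F [-0.5 -0.5 -0.3] gap 0.0919
[[-0.051  0.999 -0.001]
 [ 0.999  0.051 -0.   ]
 [-0.    -0.001 -1.   ]]
[ 0.66   0.074 -0.424  1.682  0.031  1.393  0.283]
t 2.7 pos [ 0.4155 -0.1673  0.3815] F [-0.4  0.7 -0.4] gap 0.0916
[[-0.058  0.998 -0.001]
 [ 0.998  0.058 -0.   ]
 [-0.    -0.001 -1.   ]]
[ 0.66   0.074 -0.424  1.682  0.031  1.393  0.29 ]
```

View pics/w1.png

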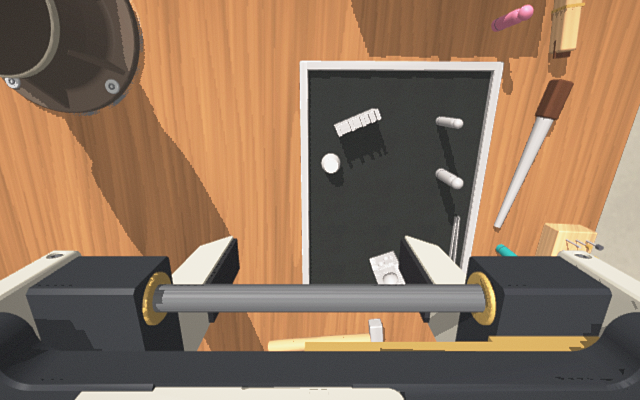

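```bash
cat >> h.py <<'E'
def selX(X,x0,x1,y0,y1,z0,z1):
    m=(X[...,0]>x0)&(X[...,0]<x1)&(X[...,1]>y0)&(X[...,1]<y1)&(X[...,2]>z0)&(X[...,2]<z1); return X[m]
E
python3 - <<'E'
from h import *
from scipy.optimize import least_squares
p,d,K,W=load('w1'); X=cloud(d,K,W)
print('tray z',np.nanmedian(X[200,350:420,2]))
T=selX(X,.3,.8,-.4,.05,.0085,.016); print('tray',rect(T),len(T))
for n,b in dict(p1=(.58,.65,-.14,-.07),p2=(.58,.67,-.23,-.15)).items():
    for z0,z1 in ((.01,.05),(.055,.07),(.07,.09)):
        Q=selX(X,*b,z0,z1)
        if len(Q)<5: print(n,z0,len(Q)); continue
        f=lambda a:np.hypot(Q[:,0]-a[0],Q[:,1]-a[1])-a[2]
        r=least_squares(f,[*Q[:,:2].mean(0),.01],loss='soft_l1',f_scale=.001); print(n,z0,len(Q),np.round(r.x,4),np.round(np.sqrt(np.mean(r.fun**2)),4),'ztop',Q[:,2].max())
for n,b in dict(blk=(.49,.62,-.45,-.30,.04,.06),sw=(.41,.53,-.16,-.06,.04,.06)).items():
    Q=selX(X,*b); print(n,len(Q),rect(Q),np.round(np.percentile(Q[:,2],[50,99]),3))
c=cv2.resize(p[60:290,290:520],None,fx=2.6,fy=2.6,interpolation=cv2.INTER_CUBIC); cv2.imwrite('pics/w1c.png',c[:,:,::-1])
E
```

```text
tray z 0.0029760626820783953
tray (array([ 0.5925, -0.1738]), array([420.5, 439.3]), 1.9) 6249
p1 0.01 84 [ 0.6158 -0.1067  0.0069] 0.0003 ztop 0.049782568323221366
p1 0.055 52 [ 0.6159 -0.1066  0.0063] 0.001 ztop 0.06716598950160613
p1 0.07 79 [ 0.6148 -0.1066  0.0047] 0.0016 ztop 0.08393911078429245
p2 0.01 112 [ 0.6325 -0.1965  0.0089] 0.0003 ztop 0.04996533726755348
p2 0.055 58 [ 0.633  -0.1968  0.0081] 0.0013 ztop 0.06425143378186299
p2 0.07 110 [ 0.6309 -0.1956  0.0059] 0.002 ztop 0.08423424747929115
blk 501 (array([ 0.5537, -0.3822]), array([47.4, 43.8]), 21.8) [0.05  0.052]
sw 499 (array([ 0.473 , -0.1145]), array([70. , 16.2]), 25.7) [0.045 0.054]
```

View pics/w1c.png

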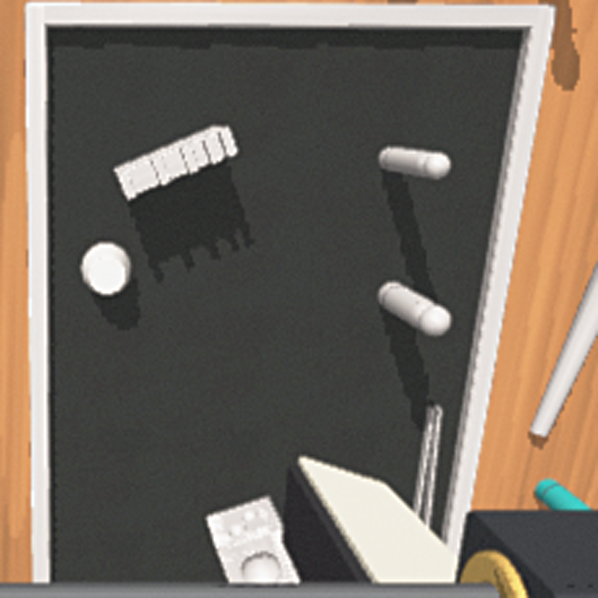

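>>> servo_tool([
  [[0,0,0],[3.6,2.1,0],100],
  [[0,0,0],[3.6,2.1,0],100],
  [[0,0,0],[3.6,2.1,0],100],
  [[0,0,0],[3.6,2.1,0],100],
  [[0,0,0],[3.6,2.1,1],100],
  [[0,0,0],[3.6,2.1,1],100],
  [[0,0,0],[3.6,2.2,2],100],
  [[0,0,0],[0,0,0],100],
])

```text
t: 3.7
eef_pos: [0.552, 0.0944, 0.3395]
tcp_rot: [[-0.048, 0.999, -0.004], [0.999, 0.048, 0.001], [0.001, -0.004, -1.0]]
force: [-0.5, -0.4, 0.5]
finger_gap: 0.0917
```

```bash
python3 - <<'E'
from h import *
shot('wrist','w2');s=st()
p,d,K,W=load('w2'); X=cloud(d,K,W)
L=selX(X,.35,.75,.1,.4,.097,.12); print('lid',rect(L),np.median(L[:,2]),len(L))
D=selX(X,.35,.75,.05,.4,.03,.045); print('deck',rect(D),len(D))
kx=selX(X,.5,.62,.06,.125,.062,.09);print('knob',len(kx),kx.min(0),kx.max(0))
E
```

```text
t 3.75 pos [0.5521 0.0926 0.3405] F [0.5 0.4 0.1] gap 0.0921
[[-0.046  0.999 -0.002]
 [ 0.999  0.046 -0.   ]
 [-0.    -0.002 -1.   ]]
[ 0.191  0.324 -0.615  1.511  0.188  1.369 -0.391]
lid (array([0.5538, 0.1923]), array([270.2, 183.6]), 2.6) 0.11194910994380966 30732
deck (array([0., 0.]), array([0., 0.]), 0.0) 0
knob 11 [0.55298022 0.10998131 0.08791488] [0.56435518 0.12437865 0.0898521 ]
```

View pics/w2.png

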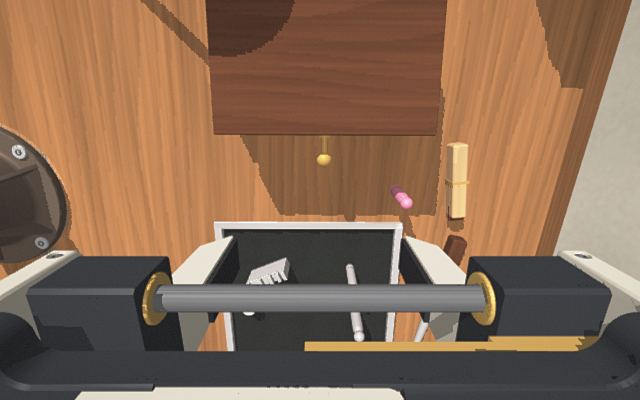

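```bash
python3 - <<'E'
from h import *
p,d,K,W=load('w2'); X=cloud(d,K,W)
L=selX(X,.35,.75,.1,.5,.08,.18)
A=np.c_[L[:,:2],np.ones(len(L))]; a,*_=np.linalg.lstsq(A,L[:,2],rcond=None); print('plane',a,len(L),L[:,:2].min(0),L[:,:2].max(0))
# rotate to case yaw
print('lid slope deg',np.degrees(np.arctan(a[1])))
for yy in (.115,.12,.125,.13,.15,.2,.25): 
    q=L[abs(L[:,1]-yy)<.003]; print(yy,len(q),q[:,2].mean() if len(q) else 0)
for v in (150,155,159,162): print(np.round(X[v,318:331],3).tolist()[::3])
K0=X[152:167,316:332].reshape(-1,3); K0=K0[K0[:,2]>.06]
from scipy.optimize import least_squares
r=least_squares(lambda c:np.linalg.norm(K0-c,axis=1)-.01,K0.mean(0)-[0,0,.01],loss='soft_l1',f_scale=.001);print('ball',r.x,len(K0),np.abs(r.fun).mean())
E
```

```text
plane [ 0.00331573 -0.09150914  0.12979302] 31621 [0.41555671 0.10037744] [0.69065753 0.28977825]
lid slope deg -5.228525510945642
0.115 27 0.092399467158677
0.12 31 0.09176897438171243
0.125 32 0.09089760643774425
0.13 49 0.09882660178922145
0.15 1155 0.11898132397577885
0.2 1257 0.11373732161884854
0.25 1368 0.1084920041594489
[[0.55, 0.101, 0.001], [0.553, 0.115, 0.091], [0.557, 0.116, 0.093], [0.564, 0.102, 0.0], [0.569, 0.102, -0.0]]
[[0.55, 0.108, 0.09], [0.554, 0.109, 0.094], [0.558, 0.11, 0.097], [0.562, 0.11, 0.096], [0.569, 0.094, -0.0]]
[[0.55, 0.104, 0.097], [0.554, 0.105, 0.1], [0.558, 0.105, 0.102], [0.562, 0.105, 0.101], [0.566, 0.105, 0.097]]
[[0.55, 0.1, 0.096], [0.554, 0.101, 0.1], [0.558, 0.101, 0.1], [0.562, 0.101, 0.1], [0.566, 0.101, 0.097]]
ball [0.55786472 0.10267436 0.09079769] 179 0.00043773518347678864
```

>>> servo_tool([
  [[0,0,0],[0.5,0.3,4],60],
  [[0,0,0],[0.48,0.33,4],50],
  [[0,0,0],[0,0,4],50],
  [[0,0,0],[0,0,4],50],
  [[0,0,0],[0,0,3],50],
  [[0,0,0],[0,0,0],50],
])

```text
t: 4.5
eef_pos: [0.557, 0.0999, 0.1503]
tcp_rot: [[-0.044, 0.999, -0.003], [0.999, 0.044, -0.002], [-0.002, -0.004, -1.0]]
force: [-1.3, 0.7, 0.8]
finger_gap: 0.0461
```

```bash
python3 - <<'E'
from h import *
s=st(); delta(s,(.5579,.1027,.0718))
shot('wrist','w3')
E
```

```text
t 4.5 pos [0.557  0.0999 0.1503] F [-1.3  0.7  0.8] gap 0.0461
[[-0.044  0.999 -0.003]
 [ 0.999  0.044 -0.002]
 [-0.002 -0.004 -1.   ]]
[ 0.138  0.485 -0.574  1.774  0.311  0.978 -0.516]
tool shift cm [0.29 0.13 7.85]
```

View pics/w3.png

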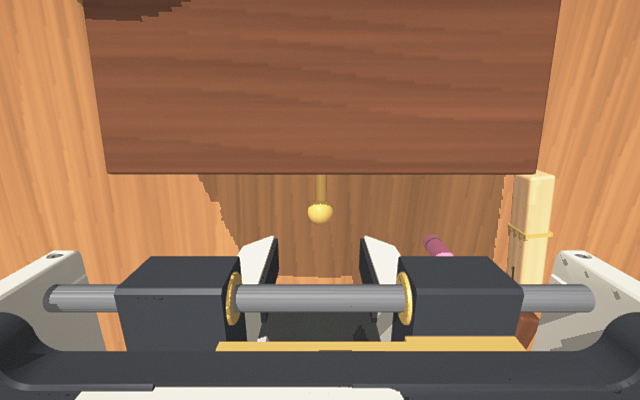

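>>> servo_tool([
  [[0,0,0],[0.2,0.1,3],50],
  [[0,0,0],[0,0,3],50],
  [[0,0,0],[0,0,1.85],50],
  [[0,0,0],[0,0,0],50],
  [[0,0,0],[0,0,0],0],
  [[0,0,0],[0,0,0],0],
  [[0,0,0],[0,0,0],0],
  [[0,0,0],[0,0,0],0],
])

```text
t: 5.55
eef_pos: [0.558, 0.1043, 0.0732]
tcp_rot: [[-0.047, 0.999, -0.002], [0.999, 0.047, -0.001], [-0.001, -0.002, -1.0]]
force: [-4.9, -0.1, 0.3]
finger_gap: 0.0182
```

```bash
python3 - <<'E'
from h import *
s=st()
import numpy as np
f=np.linspace(.252,1.862,17)
x=-.2042*np.cos(f); z=.2042*np.sin(f)
print(np.round(np.c_[np.diff(x),-np.diff(z)]*100,2).tolist())
E
```

```text
t 5.55 pos [0.558  0.1043 0.0732] F [-4.9 -0.1  0.3] gap 0.0182
[[-0.047  0.999 -0.002]
 [ 0.999  0.047 -0.001]
 [-0.001 -0.002 -1.   ]]
[ 0.096  0.578 -0.531  1.845  0.386  0.824 -0.584]
[[0.61, -1.96], [0.81, -1.89], [0.99, -1.8], [1.17, -1.69], [1.33, -1.56], [1.48, -1.42], [1.62, -1.27], [1.74, -1.1], [1.84, -0.92], [1.92, -0.73], [1.98, -0.53], [2.03, -0.33], [2.05, -0.13], [2.05, 0.08], [2.03, 0.29], [1.99, 0.49]]
```

>>> servo_tool([
  [[0,0,0],[0.6,0,-1.95],0],
  [[0,0,0],[0.8,0,-1.9],0],
  [[0,0,0],[1.0,0,-1.8],0],
  [[0,0,0],[1.2,0,-1.7],0],
  [[0,0,0],[1.3,0,-1.55],0],
  [[0,0,0],[1.5,0,-1.4],0],
  [[0,0,0],[1.6,0,-1.3],0],
  [[0,0,0],[1.75,0,-1.1],0],
])

```text
t: 6.55
eef_pos: [0.5537, 0.2021, 0.2008]
tcp_rot: [[-0.047, 0.999, -0.001], [0.999, 0.047, -0.001], [-0.001, -0.001, -1.0]]
force: [-3.5, -2.1, -3.5]
finger_gap: 0.0178
```

>>> servo_tool([
  [[0,0,0],[1.85,0,-0.9],0],
  [[0,0,0],[1.9,0,-0.75],0],
  [[0,0,0],[2.0,0,-0.55],0],
  [[0,0,0],[2.05,0,-0.35],0],
  [[0,0,0],[2.05,0,-0.1],0],
  [[0,0,0],[2.05,0,0.1],0],
  [[0,0,0],[2.0,0,0.3],0],
  [[0,0,0],[2.0,0,0.5],0],
])

```text
t: 7.55
eef_pos: [0.5467, 0.3629, 0.2191]
tcp_rot: [[-0.048, 0.999, 0.001], [0.999, 0.048, 0.002], [0.002, 0.001, -1.0]]
force: [-5.7, -27.5, 25.8]
finger_gap: 0.0183
```

>>> servo_tool([
  [[0,0,0],[0.2,0,0],0],
  [[0,0,0],[0,0,0],0],
])

```text
t: 7.8
eef_pos: [0.5466, 0.365, 0.2185]
tcp_rot: [[-0.048, 0.999, 0.001], [0.999, 0.048, 0.003], [0.003, 0.001, -1.0]]
force: [-4.5, 4.0, 4.4]
finger_gap: 0.0179
```

```bash
python3 - <<'E'
from h import *
s=st()
shot('scene','s1')
E
```

```text
t 7.8 pos [0.5466 0.365  0.2185] F [-4.5  4.   4.4] gap 0.0179
[[-0.048  0.999  0.001]
 [ 0.999  0.048  0.003]
 [ 0.003  0.001 -1.   ]]
[-0.299  0.564 -0.592  1.462  0.323  1.211 -0.884]
```

View pics/s1.png

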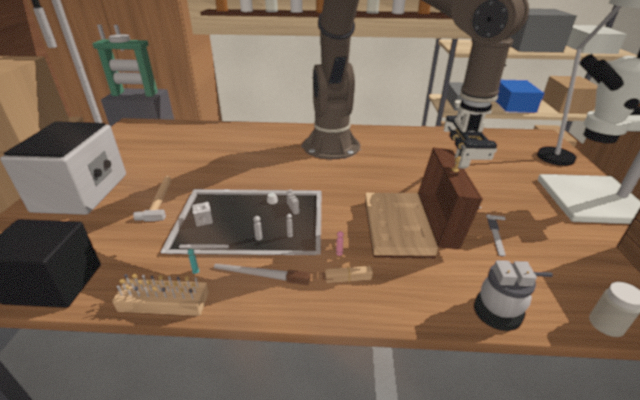

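>>> servo_tool([
  [[0,0,0],[0,0,0],30],
  [[0,0,0],[0,0,0],40],
  [[0,0,0],[0,0,-3],50],
  [[0,0,0],[0,0,-4],50],
  [[0,0,0],[-3,0,-4],50],
  [[0,0,0],[-5,0,0],50],
  [[0,0,0],[-5,0,0],50],
  [[0,0,0],[-5,0,0],50],
])

```text
t: 8.85
eef_pos: [0.5556, 0.1801, 0.3276]
tcp_rot: [[-0.045, 0.999, 0.0], [0.999, 0.045, -0.001], [-0.001, 0.0, -1.0]]
force: [1.3, -0.1, -0.1]
finger_gap: 0.0459
```

>>> servo_tool([
  [[0,0,0],[-1.5,0,0],50],
  [[0,0,0],[0,0,0],50],
])

```text
t: 9.1
eef_pos: [0.5564, 0.1664, 0.3277]
tcp_rot: [[-0.044, 0.999, 0.0], [0.999, 0.044, -0.001], [-0.001, 0.0, -1.0]]
force: [-0.4, 0.7, 0.4]
finger_gap: 0.0461
```

```bash
python3 - <<'E'
from h import *
s=st()
p,d,K,W=shot('wrist','w4'); X=cloud(d,K,W)
D=selX(X,.35,.75,.05,.32,.035,.045); print('deck',rect(D),len(D),np.median(D[:,2]))
E
```

```text
t 9.1 pos [0.5564 0.1664 0.3277] F [-0.4  0.7  0.4] gap 0.0461
[[-0.044  0.999  0.   ]
 [ 0.999  0.044 -0.001]
 [-0.001  0.    -1.   ]]
[ 0.043  0.364 -0.6    1.487  0.208  1.355 -0.528]
deck (array([0.5525, 0.185 ]), array([277.3, 270. ]), 0.0) 21338 0.039945665727089796
```

View pics/w4.png

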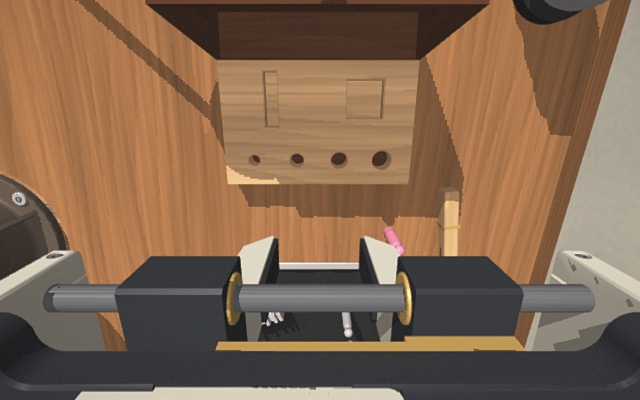

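```bash
cat > holes.py <<'E'
from h import *
import sys
def holes(f):
    p,d,K,W=load(f); X=cloud(d,K,W); C=np.linalg.inv(W); o=C[:3,3]
    dirs=X-o; t=(0.04-o[2])/dirs[...,2]; G=o+dirs*t[...,None]
    cy=np.radians(2.6)
    m=(X[...,2]<0.0385)&(G[...,0]>.43)&(G[...,0]<.67)&(G[...,1]>.14)&(G[...,1]<.29)
    n,lab,st_,cen=cv2.connectedComponentsWithStats(m.astype(np.uint8))
    out=[]
    for i in range(1,n):
        if st_[i,4]<30: continue
        # per-pixel area weighted centroid on deck
        v,u=np.where(lab==i); P=G[v,u,:2]
        w=1/np.abs((dirs[v,u,2]/np.linalg.norm(dirs[v,u],axis=1)))
        print(st_[i].tolist(),'cen',np.round(P.mean(0),4),'diam',round(2*np.sqrt(len(P)*((0.04-o[2])**2/ K[0,0]**2)/np.pi)*1000*1,1),rect(P))
holes(sys.argv[1])
E
python3 holes.py w4
python3 - <<'E'
from h import *
p,d,K,W=load('w4')
cv2.imwrite('pics/w4c.png',cv2.resize(p[50:200,210:430],None,fx=3.6,fy=3.6,interpolation=cv2.INTER_CUBIC)[:,:,::-1])
E
```

```text
[261, 71, 19, 58, 772] cen [0.4867 0.2481] diam 45.4 (array([0.4867, 0.2461]), array([22.8, 74.8]), 1.9)
[345, 78, 42, 43, 1461] cen [0.6162 0.2534] diam 62.4 (array([0.6165, 0.2529]), array([54.6, 55. ]), 2.3)
[371, 151, 21, 20, 300] cen [0.6479 0.1697] diam 28.3 (array([0.6478, 0.1693]), array([28.9, 28.4]), 30.3)
[331, 153, 17, 17, 217] cen [0.586  0.1668] diam 24.1 (array([0.5864, 0.1658]), array([23.5, 23.6]), 2.6)
[249, 155, 11, 12, 101] cen [0.4625 0.1615] diam 16.4 (array([0.4623, 0.1612]), array([16.3, 14.6]), 89.2)
[290, 154, 14, 14, 156] cen [0.5244 0.1642] diam 20.4 (array([0.5244, 0.1639]), array([19. , 19.2]), 1.7)
```

View pics/w4c.png

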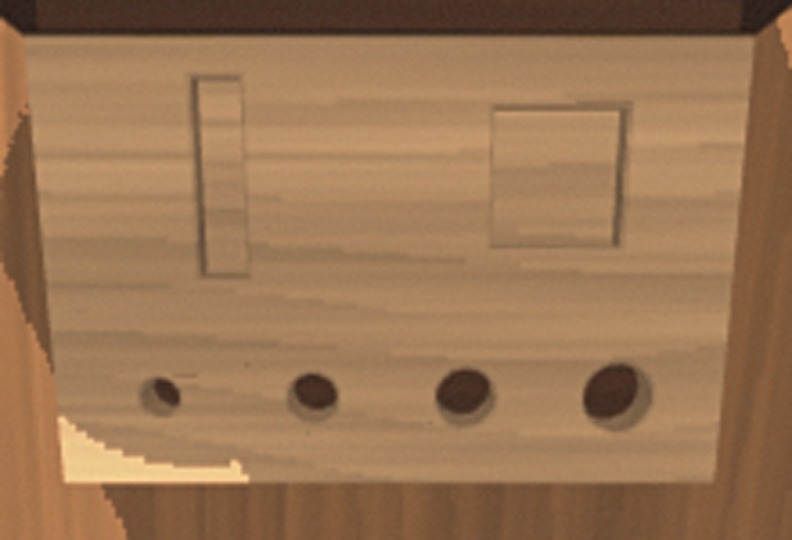

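>>> servo_tool([
  [[0,0,0],[-4.5,0.7,0],50],
  [[0,0,0],[-4.5,0.7,0],50],
  [[0,0,0],[-4.5,0.7,2],50],
  [[0,0,0],[-4.5,0.7,3],50],
  [[0,0,0],[-4.5,0.8,4],50],
  [[0,0,0],[-4.0,0.8,4],50],
  [[0,0,0],[-1,0.3,4],50],
  [[0,0,0],[0,0,0],50],
])

```text
t: 10.15
eef_pos: [0.6143, -0.1036, 0.1546]
tcp_rot: [[-0.048, 0.999, -0.006], [0.999, 0.048, 0.001], [0.002, -0.006, -1.0]]
force: [-0.1, 0.7, 0.0]
finger_gap: 0.046
```

```bash
cat > pun.py <<'E'
from h import *
from scipy.optimize import least_squares
def pun(f,c,r0):
    p,d,K,W=load(f); X=cloud(d,K,W)
    Q=selX(X,c[0]-.03,c[0]+.03,c[1]-.03,c[1]+.03,.012,.05)
    g=lambda a:np.hypot(Q[:,0]-a[0],Q[:,1]-a[1])-r0
    r=least_squares(g,Q[:,:2].mean(0),loss='soft_l1',f_scale=.001); print(f,len(Q),np.round(r.x,4),np.sqrt(np.mean(r.fun**2)))
    return r.x
E
python3 - <<'E'
from pun import *
s=st(); shot('wrist','w5'); c=pun('w5',(.6158,-.1067),.007); delta(s,(*c,.038))
E
```

```text
t 10.15 pos [ 0.6143 -0.1036  0.1546] F [-0.1  0.7  0. ] gap 0.046
[[-0.048  0.999 -0.006]
 [ 0.999  0.048  0.001]
 [ 0.002 -0.006 -1.   ]]
[ 0.405  0.55  -0.484  1.628  0.284  1.04  -0.117]
w5 154 [ 0.6162 -0.1068] 0.00013732352711341386
tool shift cm [-0.35  0.25 11.66]
```

View pics/w5.png

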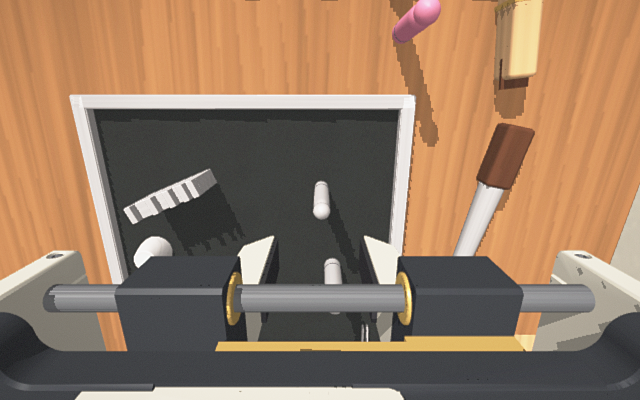

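>>> servo_tool([
  [[0,0,0],[-0.2,0.2,3],50],
  [[0,0,0],[0,0,2.5],50],
  [[0,0,0],[0,0,0],50],
  [[0,0,0],[0,0,0],50],
])

```text
t: 10.7
eef_pos: [0.6194, -0.1051, 0.1051]
tcp_rot: [[-0.048, 0.999, 0.003], [0.999, 0.048, 0.0], [0.0, 0.003, -1.0]]
force: [0.1, 0.6, 0.0]
finger_gap: 0.0461
```

```bash
python3 - <<'E'
from h import *
s=st(); delta(s,(.6162,-.1068,.038))
E
```

```text
t 10.7 pos [ 0.6194 -0.1051  0.1051] F [0.1 0.6 0. ] gap 0.0461
[[-0.048  0.999  0.003]
 [ 0.999  0.048  0.   ]
 [ 0.     0.003 -1.   ]]
[ 0.393  0.604 -0.465  1.672  0.321  0.939 -0.144]
tool shift cm [-0.16 -0.34  6.71]
```

>>> servo_tool([
  [[0,0,0],[-0.16,-0.3,2],50],
  [[0,0,0],[0,0,2.5],50],
  [[0,0,0],[0,0,2.2],50],
  [[0,0,0],[0,0,0],50],
  [[0,0,0],[0,0,0],50],
])

```text
t: 11.32
eef_pos: [0.6162, -0.108, 0.0376]
tcp_rot: [[-0.047, 0.999, 0.003], [0.999, 0.047, -0.0], [-0.0, 0.002, -1.0]]
force: [0.7, -0.1, 0.2]
finger_gap: 0.046
```

```bash
python3 - <<'E'
from h import *
s=st(); delta(s,(.6162,-.1068,.038))
E
```

```text
t 11.32 pos [ 0.6162 -0.108   0.0376] F [ 0.7 -0.1  0.2] gap 0.046
[[-0.047  0.999  0.003]
 [ 0.999  0.047 -0.   ]
 [-0.     0.002 -1.   ]]
[ 0.375  0.68  -0.432  1.729  0.371  0.812 -0.183]
tool shift cm [ 0.12  0.   -0.04]
```

>>> servo_tool([
  [[0,0,0],[0.1,0,0],40],
  [[0,0,0],[0,0,0],0],
  [[0,0,0],[0,0,0],0],
  [[0,0,0],[0,0,0],0],
  [[0,0,0],[0,0,0],0],
])

```text
t: 11.95
eef_pos: [0.6149, -0.1073, 0.0358]
tcp_rot: [[-0.047, 0.999, -0.0], [0.999, 0.047, -0.0], [-0.0, -0.0, -1.0]]
force: [-0.8, -0.1, 2.5]
finger_gap: 0.0135
```

```bash
python3 - <<'E'
from h import *
s=st(); shot('wrist','w6')
delta(s,(.4625,.1615,.145))
E
```

```text
t 11.95 pos [ 0.6149 -0.1073  0.0358] F [-0.8 -0.1  2.5] gap 0.0135
[[-0.047  0.999 -0.   ]
 [ 0.999  0.047 -0.   ]
 [-0.    -0.    -1.   ]]
[ 0.373  0.681 -0.431  1.731  0.371  0.811 -0.185]
tool shift cm [ 27.56 -13.97 -10.92]
```

View pics/w6.png

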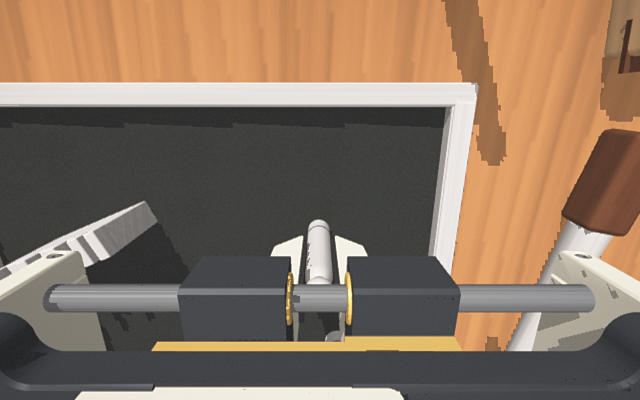

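>>> servo_tool([
  [[0,0,0],[0,0,-3],0],
  [[0,0,0],[0,0,-4],0],
  [[0,0,0],[2.5,-1.3,-4],0],
  [[0,0,0],[4,-2,0],0],
  [[0,0,0],[4,-2,0],0],
  [[0,0,0],[4,-2,0],0],
  [[0,0,0],[4,-2,0],0],
  [[0,0,0],[4,-2,0],0],
])

```text
t: 13.0
eef_pos: [0.4906, 0.1133, 0.1457]
tcp_rot: [[-0.047, 0.999, 0.0], [0.999, 0.047, -0.0], [-0.0, 0.0, -1.0]]
force: [1.0, 0.9, -1.4]
finger_gap: 0.0134
```

>>> servo_tool([
  [[0,0,0],[3,-1.5,0],0],
  [[0,0,0],[2,-1,0],0],
  [[0,0,0],[0,0,0],0],
  [[0,0,0],[0,0,0],0],
  [[0,0,0],[0,0,0],0],
])

```text
t: 13.62
eef_pos: [0.4647, 0.1598, 0.1456]
tcp_rot: [[-0.045, 0.999, -0.0], [0.999, 0.045, -0.001], [-0.001, -0.0, -1.0]]
force: [-0.0, 0.0, -0.3]
finger_gap: 0.0133
```

```bash
cat > held.py <<'E'
from h import *
from scipy.optimize import least_squares
def held(f,r0,s):
    p,d,K,W=load(f); X=cloud(d,K,W); e=s['eef_pos']
    for lo,hi in ((-.03,-.018),(-.018,-.006),(-.03,-.003)):
        Q=selX(X,e[0]-.025,e[0]+.025,e[1]-.03,e[1]+.03,e[2]+lo,e[2]+hi)
        if len(Q)<6: print('few',len(Q)); continue
        g=lambda a:np.hypot(Q[:,0]-a[0],Q[:,1]-a[1])-r0
        r=least_squares(g,Q[:,:2].mean(0)-[0,.005],loss='soft_l1',f_scale=.001); print('held axis',lo,len(Q),np.round(r.x,4),'rel tcp mm',np.round((r.x-e[:2])*1000,1),np.sqrt(np.mean(r.fun**2)))
    Q=selX(X,e[0]-.015,e[0]+.015,e[1]-.015,e[1]+.02,e[2]-.06,e[2]-.003); print('lowest rel',Q[:,2].min()-e[2])
    return r.x
E
python3 - <<'E'
from held import *
s=st(); shot('wrist','w7'); a=held('w7',.007,s); 
delta(s,(*(np.array([.4625,.1615])-a+s['eef_pos'][:2]),.145))
E
python3 holes.py w7
```

```text
t 13.62 pos [0.4647 0.1598 0.1456] F [-0.   0.  -0.3] gap 0.0133
[[-0.045  0.999 -0.   ]
 [ 0.999  0.045 -0.001]
 [-0.001 -0.    -1.   ]]
[ 0.012  0.375 -0.577  1.957  0.262  0.883 -0.656]
held axis -0.03 146 [0.4649 0.1604] rel tcp mm [0.1 0.6] 0.00022151624771251898
held axis -0.018 176 [0.4649 0.1604] rel tcp mm [0.1 0.6] 0.00020992299219805438
held axis -0.03 372 [0.4649 0.1604] rel tcp mm [0.1 0.6] 0.00022179230565633036
lowest rel -0.03212332841030682
tool shift cm [ 0.12 -0.23  0.06]
[337, 45, 28, 97, 2222] cen [0.4864 0.2491] diam 45.5 (array([0.4864, 0.2472]), array([20.6, 73.6]), 2.9)
[473, 60, 78, 71, 4146] cen [0.6157 0.254 ] diam 62.2 (array([0.6167, 0.2531]), array([54.4, 56.4]), 89.5)
[507, 179, 33, 33, 745] cen [0.6471 0.17  ] diam 26.4 (array([0.6474, 0.1698]), array([27.3, 28.8]), 36.1)
[440, 181, 29, 28, 559] cen [0.5855 0.1673] diam 22.8 (array([0.5856, 0.1672]), array([24.2, 24.2]), 26.2)
[373, 184, 24, 24, 389] cen [0.524  0.1646] diam 19.0 (array([0.5244, 0.1643]), array([20. , 20.5]), 31.4)
[307, 186, 18, 20, 247] cen [0.4623 0.1618] diam 15.2 (array([0.462 , 0.1621]), array([15.8, 17. ]), 64.8)
```

View pics/w7.png

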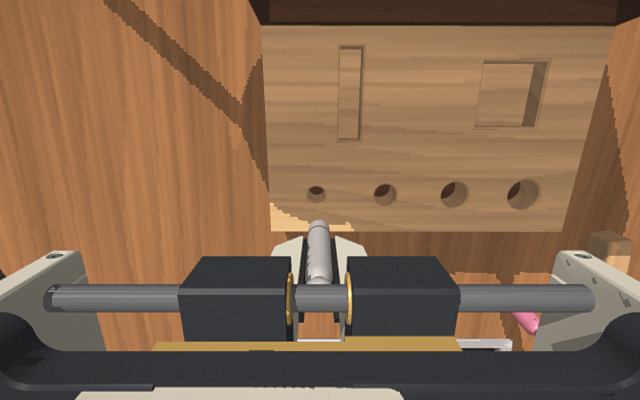

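>>> servo_tool([
  [[0,0,0],[0.15,-0.25,2],0],
  [[0,0,0],[0,0,2],0],
  [[0,0,0],[0,0,2],0],
  [[0,0,0],[0,0,0],0],
  [[0,0,0],[0,0,0],0],
  [[0,0,0],[0,0,0],0],
])

```text
t: 14.42
eef_pos: [0.4623, 0.1625, 0.0865]
tcp_rot: [[-0.046, 0.999, 0.001], [0.999, 0.046, 0.0], [0.0, 0.001, -1.0]]
force: [1.3, 0.8, -0.1]
finger_gap: 0.0136
```

```bash
python3 - <<'E'
from held import *
s=st(); shot('wrist','w8'); a=held('w8',.007,s); 
delta(s,(*(np.array([.4623,.1618])-a+s['eef_pos'][:2]),.045))
E
python3 holes.py w8
```

```text
t 14.43 pos [0.4623 0.1625 0.0865] F [ 1.3  0.8 -0.1] gap 0.0136
[[-0.046  0.999  0.001]
 [ 0.999  0.046  0.   ]
 [ 0.     0.001 -1.   ]]
[-0.034  0.453 -0.539  2.023  0.337  0.75  -0.731]
held axis -0.03 147 [0.4624 0.1631] rel tcp mm [0.1 0.6] 0.00020761134754494577
held axis -0.018 177 [0.4624 0.163 ] rel tcp mm [0.1 0.6] 0.00020564284624678382
held axis -0.03 373 [0.4624 0.1631] rel tcp mm [0.1 0.6] 0.0002042580587461111
lowest rel -0.05982899029765959
tool shift cm [-0.13 -0.02  4.15]
[344, 32, 39, 127, 3669] cen [0.4864 0.2494] diam 45.4 (array([0.4866, 0.247 ]), array([21. , 75.6]), 1.9)
[519, 53, 102, 89, 6769] cen [0.6153 0.2543] diam 61.7 (array([0.6162, 0.2531]), array([52.6, 52.8]), 2.6)
[557, 204, 43, 39, 1132] cen [0.647  0.1703] diam 25.2 (array([0.647, 0.17 ]), array([28.5, 28.4]), 39.4)
[474, 207, 36, 33, 841] cen [0.5854 0.1676] diam 21.7 (array([0.5861, 0.1672]), array([24.7, 24.5]), 13.0)
[390, 209, 31, 28, 587] cen [0.524  0.1648] diam 18.2 (array([0.5242, 0.1645]), array([19.8, 20.7]), 59.1)
[306, 211, 25, 15, 185] cen [0.4621 0.1653] diam 10.2 (array([0.462 , 0.1651]), array([17.1, 10.7]), 2.7)
```

>>> servo_tool([
  [[0,0,0],[-0.1,0,0.4],0],
  [[0,0,0],[0,0,0.8],0],
  [[0,0,0],[0,0,0.5],0],
  [[0,0,0],[0,0,0],0],
])

```text
t: 14.98
eef_pos: [0.4614, 0.1612, 0.0681]
tcp_rot: [[-0.047, 0.999, -0.001], [0.999, 0.047, -0.0], [-0.0, -0.001, -1.0]]
force: [0.1, 0.4, -1.8]
finger_gap: 0.0132
```

```bash
python3 - <<'E'
from held import *
s=st(); print(s['moment'])
E
```

```text
t 14.97 pos [0.4614 0.1612 0.0681] F [ 0.1  0.4 -1.8] gap 0.0132
[[-0.047  0.999 -0.001]
 [ 0.999  0.047 -0.   ]
 [-0.    -0.001 -1.   ]]
[-0.047  0.48  -0.522  2.04   0.361  0.711 -0.751]
[-0.03033758 -0.1108573   0.0121768 ]
```

>>> servo_tool([
  [[0,0,0],[0.05,0.05,0.8],0],
  [[0,0,0],[0,0,0.8],0],
  [[0,0,0],[0,0,0.6],0],
  [[0,0,0],[0,0,0.1],0],
  [[0,0,0],[0,0,0],0],
])

```text
t: 15.6
eef_pos: [0.4621, 0.1618, 0.0457]
tcp_rot: [[-0.047, 0.999, -0.0], [0.999, 0.047, -0.0], [-0.0, -0.0, -1.0]]
force: [0.2, -0.1, -0.3]
finger_gap: 0.0131
```

```bash
python3 - <<'E'
from held import *
s=st()
E
```

```text
t 15.6 pos [0.4621 0.1618 0.0457] F [ 0.2 -0.1 -0.3] gap 0.0131
[[-0.047  0.999 -0.   ]
 [ 0.999  0.047 -0.   ]
 [-0.    -0.    -1.   ]]
[-0.069  0.515 -0.499  2.057  0.393  0.662 -0.781]
```

>>> servo_tool([
  [[0,0,0],[0,0,0.2],0],
  [[0,0,0],[0,0,0],0],
  [[0,0,0],[0,0,0],35],
  [[0,0,0],[0,0,0],35],
  [[0,0,0],[0,0,-2],35],
  [[0,0,0],[0,0,-4],35],
  [[0,0,0],[-2,0,-4],35],
  [[0,0,0],[-4,0,0],35],
])

```text
t: 16.6
eef_pos: [0.4669, 0.1038, 0.1468]
tcp_rot: [[-0.05, 0.999, 0.006], [0.999, 0.05, 0.002], [0.002, 0.006, -1.0]]
force: [1.2, -1.1, -0.6]
finger_gap: 0.0322
```

```bash
python3 - <<'E'
from h import *
s=st(); shot('wrist','w9'); p,d,K,W=load('w9');X=cloud(d,K,W)
Q=selX(X,.44,.485,.14,.185,.05,.13); print('top z',Q[:,2].max(),Q[Q[:,2].argmax()])
delta(s,(.6325,-.1965,.145))
E
```

```text
t 16.6 pos [0.4669 0.1038 0.1468] F [ 1.2 -1.1 -0.6] gap 0.0322
[[-0.05   0.999  0.006]
 [ 0.999  0.05   0.002]
 [ 0.002  0.006 -1.   ]]
[ 0.133  0.35  -0.581  1.99   0.25   0.864 -0.532]
top z 0.09158317503251201 [0.4620412  0.16417973 0.09158318]
tool shift cm [-30.81  15.04   0.21]
```

View pics/w9.png

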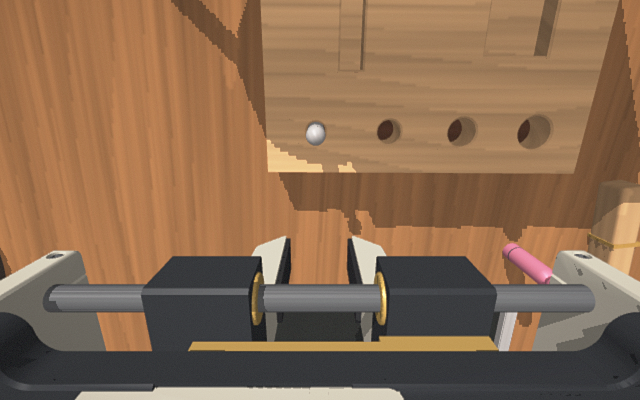

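>>> servo_tool([
  [[0,0,0],[-4.5,2,0],45],
  [[0,0,0],[-4.5,2,0],45],
  [[0,0,0],[-4.5,2,0],45],
  [[0,0,0],[-4.5,2.2,0],45],
  [[0,0,0],[-4.5,2.2,0],45],
  [[0,0,0],[-4.3,2.4,0],45],
  [[0,0,0],[-3,2.2,0],45],
  [[0,0,0],[-1,0,0],45],
])

```text
t: 17.65
eef_pos: [0.6299, -0.201, 0.1429]
tcp_rot: [[-0.044, 0.999, -0.0], [0.999, 0.044, -0.0], [-0.0, -0.0, -1.0]]
force: [-0.2, 0.4, -0.6]
finger_gap: 0.0412
```

>>> servo_tool([
  [[0,0,0],[0,0,0],45],
  [[0,0,0],[0,0,0],45],
])

```text
t: 17.9
eef_pos: [0.6287, -0.197, 0.1438]
tcp_rot: [[-0.048, 0.999, -0.0], [0.999, 0.048, 0.001], [0.001, -0.0, -1.0]]
force: [0.1, 1.1, 0.8]
finger_gap: 0.041
```

```bash
python3 - <<'E'
from pun import *
s=st(); shot('wrist','w10'); c=pun('w10',(.6325,-.1965),.009); delta(s,(*c,.038))
E
```

```text
t 17.9 pos [ 0.6287 -0.197   0.1438] F [0.1 1.1 0.8] gap 0.041
[[-0.048  0.999 -0.   ]
 [ 0.999  0.048  0.001]
 [ 0.001 -0.    -1.   ]]
[ 0.515  0.608 -0.459  1.549  0.295  1.054  0.029]
w10 202 [ 0.6328 -0.1967] 0.00015498980032754164
tool shift cm [-0.    0.41 10.58]
```

View pics/w10.png

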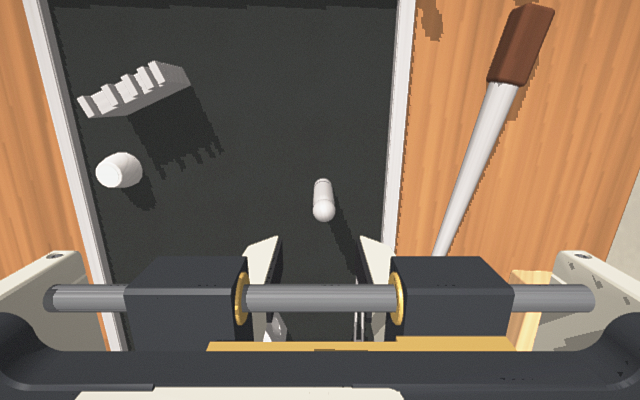

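>>> servo_tool([
  [[0,0,0],[0,0.3,3],45],
  [[0,0,0],[0,0,2.5],45],
  [[0,0,0],[0,0,0],45],
  [[0,0,0],[0,0,0],45],
])

```text
t: 18.45
eef_pos: [0.6328, -0.198, 0.0899]
tcp_rot: [[-0.047, 0.999, 0.001], [0.999, 0.047, -0.0], [-0.0, 0.001, -1.0]]
force: [0.3, 0.7, -0.0]
finger_gap: 0.0414
```

```bash
python3 - <<'E'
from h import *
s=st(); delta(s,(.6328,-.1967,.038))
E
```

```text
t 18.45 pos [ 0.6328 -0.198   0.0899] F [ 0.3  0.7 -0. ] gap 0.0414
[[-0.047  0.999  0.001]
 [ 0.999  0.047 -0.   ]
 [-0.     0.001 -1.   ]]
[ 0.501  0.667 -0.44   1.59   0.328  0.958  0.002]
tool shift cm [0.13 0.   5.19]
```

>>> servo_tool([
  [[0,0,0],[0.1,0,2.5],45],
  [[0,0,0],[0,0,2.6],45],
  [[0,0,0],[0,0,0],45],
  [[0,0,0],[0,0,0],0],
  [[0,0,0],[0,0,0],0],
  [[0,0,0],[0,0,0],0],
  [[0,0,0],[0,0,0],0],
])

```text
t: 19.32
eef_pos: [0.6329, -0.1978, 0.0388]
tcp_rot: [[-0.047, 0.999, 0.002], [0.999, 0.047, -0.001], [-0.001, 0.002, -1.0]]
force: [-1.1, -0.7, 6.7]
finger_gap: 0.0169
```

```bash
python3 - <<'E'
from h import *
s=st(); delta(s,(.5241,.1647,.145))
E
```

```text
t 19.32 pos [ 0.6329 -0.1978  0.0388] F [-1.1 -0.7  6.7] gap 0.0169
[[-0.047  0.999  0.002]
 [ 0.999  0.047 -0.001]
 [-0.001  0.002 -1.   ]]
[ 0.487  0.724 -0.418  1.626  0.36   0.867 -0.026]
tool shift cm [ 36.71  -9.16 -10.65]
```

>>> servo_tool([
  [[0,0,0],[0,0,-3],0],
  [[0,0,0],[0,0,-4],0],
  [[0,0,0],[2.7,-0.7,-3.7],0],
  [[0,0,0],[4.5,-1.1,0],0],
  [[0,0,0],[4.5,-1.1,0],0],
  [[0,0,0],[4.5,-1.1,0],0],
  [[0,0,0],[4.5,-1.1,0],0],
  [[0,0,0],[4.5,-1.1,0],0],
])

```text
t: 20.32
eef_pos: [0.5577, 0.0525, 0.1448]
tcp_rot: [[-0.047, 0.999, -0.0], [0.999, 0.047, -0.0], [-0.0, -0.0, -1.0]]
force: [0.3, 0.4, -1.7]
finger_gap: 0.0172
```

>>> servo_tool([
  [[0,0,0],[4.5,-1.1,0],0],
  [[0,0,0],[4,-1,0],0],
  [[0,0,0],[3,-0.9,0],0],
  [[0,0,0],[0,0,0],0],
  [[0,0,0],[0,0,0],0],
])

```text
t: 20.95
eef_pos: [0.5232, 0.164, 0.1446]
tcp_rot: [[-0.046, 0.999, -0.0], [0.999, 0.046, -0.001], [-0.001, -0.0, -1.0]]
force: [0.8, -0.1, -0.9]
finger_gap: 0.0171
```

```bash
python3 - <<'E'
from held import *
s=st(); shot('wrist','w11'); a=held('w11',.009,s); 
delta(s,(*(np.array([.5241,.1647])-a+s['eef_pos'][:2]),.085))
p,d,K,W=load('w11');X=cloud(d,K,W)
Q=selX(X,.44,.485,.14,.185,.05,.13); print('p14 top z',np.sort(Q[:,2])[-5:])
E
python3 holes.py w11
```

```text
t 20.95 pos [0.5232 0.164  0.1446] F [ 0.8 -0.1 -0.9] gap 0.0171
[[-0.046  0.999 -0.   ]
 [ 0.999  0.046 -0.001]
 [-0.001 -0.    -1.   ]]
[-0.007  0.456 -0.537  1.828  0.284  0.935 -0.623]
held axis -0.03 179 [0.5232 0.165 ] rel tcp mm [0. 1.] 0.00021100181911885466
held axis -0.018 219 [0.5232 0.165 ] rel tcp mm [0.1 1. ] 0.00020422644787136318
held axis -0.03 460 [0.5232 0.165 ] rel tcp mm [0. 1.] 0.00021077712226882104
lowest rel -0.034583776361362756
tool shift cm [-0.03  0.09  5.96]
p14 top z [0.09032947 0.09044465 0.09054091 0.09066275 0.09072708]
[263, 46, 29, 98, 2224] cen [0.4867 0.2494] diam 45.4 (array([0.4867, 0.2475]), array([20.6, 74.3]), 2.7)
[404, 62, 72, 70, 4146] cen [0.6158 0.254 ] diam 62.0 (array([0.6163, 0.2529]), array([52.8, 52.9]), 1.6)
[442, 181, 33, 32, 745] cen [0.6474 0.1702] diam 26.3 (array([0.6476, 0.1704]), array([28.2, 28.5]), 8.3)
[375, 184, 28, 27, 549] cen [0.5859 0.1673] diam 22.5 (array([0.5861, 0.1672]), array([24.1, 24.1]), 22.7)
[308, 186, 24, 22, 388] cen [0.5243 0.1647] diam 19.0 (array([0.5242, 0.1647]), array([19.9, 19.8]), 86.1)
```

>>> servo_tool([
  [[0,0,0],[0,0.1,2],0],
  [[0,0,0],[0,0,2],0],
  [[0,0,0],[0,0,1.7],0],
  [[0,0,0],[0,0,0],0],
  [[0,0,0],[0,0,0],0],
  [[0,0,0],[0,0,0],0],
])

```text
t: 21.75
eef_pos: [0.5246, 0.1649, 0.0885]
tcp_rot: [[-0.047, 0.999, 0.001], [0.999, 0.047, 0.0], [0.0, 0.001, -1.0]]
force: [-0.4, -0.7, -1.5]
finger_gap: 0.017
```

```bash
python3 - <<'E'
from held import *
s=st(); delta(s,(.5242,.1637,.045))
E
```

```text
t 21.75 pos [0.5246 0.1649 0.0885] F [-0.4 -0.7 -1.5] gap 0.017
[[-0.047  0.999  0.001]
 [ 0.999  0.047  0.   ]
 [ 0.     0.001 -1.   ]]
[-0.035  0.526 -0.506  1.881  0.34   0.82  -0.672]
tool shift cm [-0.12 -0.06  4.35]
```

>>> servo_tool([
  [[0,0,0],[-0.1,-0.05,0.5],0],
  [[0,0,0],[0,0,0.8],0],
  [[0,0,0],[0,0,0.6],0],
  [[0,0,0],[0,0,0],0],
  [[0,0,0],[0,0,0],0],
])

```text
t: 22.38
eef_pos: [0.5236, 0.1638, 0.0687]
tcp_rot: [[-0.047, 0.999, -0.0], [0.999, 0.047, -0.0], [0.0, -0.0, -1.0]]
force: [-0.3, 0.2, -1.7]
finger_gap: 0.0171
```

```bash
python3 - <<'E'
from held import *
s=st(); print(s['moment']);delta(s,(.5242,.1637,.045))
E
```

```text
t 22.38 pos [0.5236 0.1638 0.0687] F [-0.3  0.2 -1.7] gap 0.0171
[[-0.047  0.999 -0.   ]
 [ 0.999  0.047 -0.   ]
 [ 0.    -0.    -1.   ]]
[-0.045  0.551 -0.493  1.899  0.359  0.78  -0.688]
[-0.11372337 -0.10736927 -0.01497663]
tool shift cm [-0.02  0.06  2.37]
```

>>> servo_tool([
  [[0,0,0],[0,0.05,0.8],0],
  [[0,0,0],[0,0,0.8],0],
  [[0,0,0],[0,0,0.7],0],
  [[0,0,0],[0,0,0],0],
  [[0,0,0],[0,0,0.1],0],
  [[0,0,0],[0,0,0],0],
])

```text
t: 23.12
eef_pos: [0.5241, 0.164, 0.0451]
tcp_rot: [[-0.047, 0.999, 0.0], [0.999, 0.047, -0.0], [-0.0, 0.0, -1.0]]
force: [-3.3, -1.2, 8.8]
finger_gap: 0.0171
```

>>> servo_tool([
  [[0,0,0],[0,0,0],35],
  [[0,0,0],[0,0,0],35],
  [[0,0,0],[0,0,-2],35],
  [[0,0,0],[0,0,-4],35],
  [[0,0,0],[-2,0,-4],35],
  [[0,0,0],[-4,0,0],35],
  [[0,0,0],[-4,0,0],35],
  [[0,0,0],[0,0,0],35],
])

```text
t: 24.12
eef_pos: [0.529, 0.0598, 0.1444]
tcp_rot: [[-0.041, 0.999, -0.0], [0.999, 0.041, -0.002], [-0.002, -0.001, -1.0]]
force: [-0.9, -0.1, 0.1]
finger_gap: 0.0319
```

```bash
python3 - <<'E'
from h import *
s=st(); shot('wrist','w12'); p,d,K,W=load('w12');X=cloud(d,K,W)
for x,y in ((.4622,.162),(.5242,.1647)):
    Q=selX(X,x-.02,x+.02,y-.02,y+.02,.05,.13); i=Q[:,2].argsort()[-8:]; print('top',np.round(Q[i].mean(0),4))
delta(s,(.5537,-.3822,.2)); shot('top','t12');
p,d,K,W=load('t12');X=cloud(d,K,W)
B=selX(X,.45,.65,-.5,-.3,.04,.058); print('blk',len(B),rect(B))
E
```

```text
t 24.12 pos [0.529  0.0598 0.1444] F [-0.9 -0.1  0.1] gap 0.0319
[[-0.041  0.999 -0.   ]
 [ 0.999  0.041 -0.002]
 [-0.002 -0.001 -1.   ]]
[ 0.183  0.43  -0.53   1.867  0.271  0.917 -0.433]
top [0.4631 0.1627 0.0907]
top [0.5233 0.1644 0.0911]
tool shift cm [-44.27   0.65  -5.47]
blk 151 (array([ 0.5649, -0.3583]), array([48. , 50.1]), 25.0)
```

View pics/w12.png

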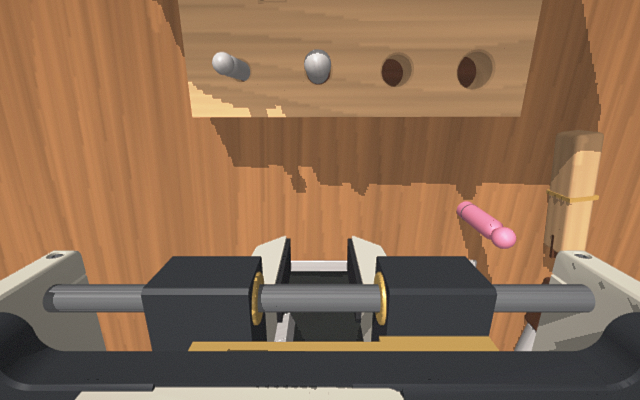

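View pics/t12.png

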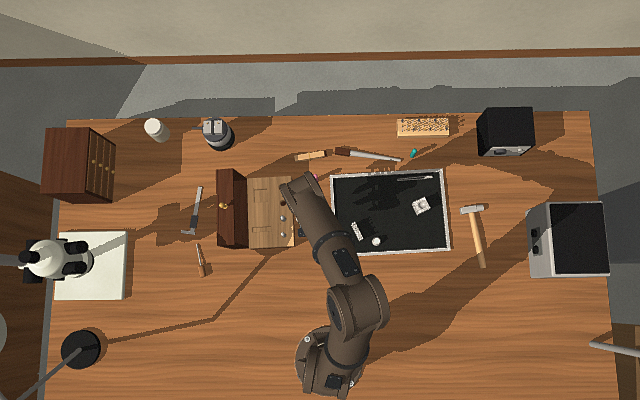

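>>> servo_tool([
  [[0,0,0],[-4,0,-3],60],
  [[0,0,0],[-5.5,0,-3],80],
  [[0,0,0],[-5.5,0,-3],100],
  [[0,0,0],[-5.5,0,-1.5],100],
  [[0,0,0],[-5.5,0,0],100],
  [[0,0,0],[-5.5,0,0],100],
  [[0,0,0],[-5.5,0,0],100],
  [[0,0,0],[-5,0,0],100],
])

```text
t: 25.22
eef_pos: [0.5493, -0.3559, 0.2494]
tcp_rot: [[-0.048, 0.999, 0.0], [0.999, 0.048, 0.0], [0.0, 0.0, -1.0]]
force: [0.8, -0.1, 0.6]
finger_gap: 0.0919
```

>>> servo_tool([
  [[0,0,0],[-3,1,0],100],
  [[0,0,-8],[0,0,0],100],
  [[0,0,-7.5],[0,0,0],100],
  [[0,0,-7],[0,0,0],100],
  [[0,0,0],[0,0,0],100],
])

```text
t: 25.85
eef_pos: [0.5608, -0.3835, 0.2492]
tcp_rot: [[-0.426, 0.904, 0.0], [0.904, 0.426, 0.001], [0.001, 0.001, -1.0]]
force: [-0.1, 0.3, -0.3]
finger_gap: 0.0919
```

```bash
python3 - <<'E'
from h import *
s=st(); shot('wrist','w13'); p,d,K,W=load('w13');X=cloud(d,K,W)
B=selX(X,.48,.65,-.46,-.3,.045,.056); print('blk',len(B),rect(B),np.median(B[:,2]))
E
```

```text
t 25.85 pos [ 0.5608 -0.3835  0.2492] F [-0.1  0.3 -0.3] gap 0.0919
[[-0.426  0.904  0.   ]
 [ 0.904  0.426  0.001]
 [ 0.001  0.001 -1.   ]]
[ 0.82   0.563 -0.498  1.359  0.268  1.287  0.754]
blk 1522 (array([ 0.5683, -0.3593]), array([47.6, 48.3]), 25.0) 0.050670983464539104
```

View pics/w13.png

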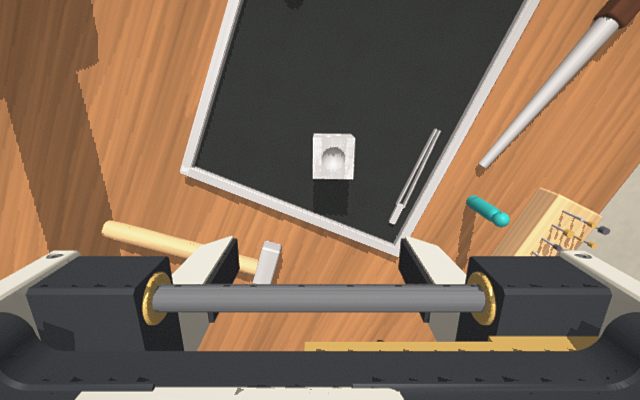

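>>> servo_tool([
  [[0,0,0],[1.87,1.7,4],75],
  [[0,0,0],[0,0,5],75],
  [[0,0,0],[0,0,4],75],
  [[0,0,0],[0,0,2],75],
  [[0,0,0],[0,0,0],75],
  [[0,0,0],[0,0,0],75],
])

```text
t: 26.65
eef_pos: [0.5685, -0.361, 0.1014]
tcp_rot: [[-0.425, 0.905, 0.002], [0.905, 0.425, -0.001], [-0.002, 0.002, -1.0]]
force: [0.0, 1.0, 0.6]
finger_gap: 0.0692
```

```bash
python3 - <<'E'
from h import *
s=st(); shot('wrist','w14'); p,d,K,W=load('w14');X=cloud(d,K,W)
B=selX(X,.48,.65,-.46,-.3,.045,.056); print('blk',len(B),rect(B),np.median(B[:,2]))
delta(s,(.5683,-.3593,.025))
E
```

```text
t 26.65 pos [ 0.5685 -0.361   0.1014] F [0.  1.  0.6] gap 0.0692
[[-0.425  0.905  0.002]
 [ 0.905  0.425 -0.001]
 [-0.002  0.002 -1.   ]]
[ 0.778  0.674 -0.467  1.551  0.342  0.996  0.651]
blk 3844 (array([ 0.5682, -0.3597]), array([48.2, 48.8]), 24.5) 0.05069344309544602
tool shift cm [0.18 0.04 7.64]
```

View pics/w14.png

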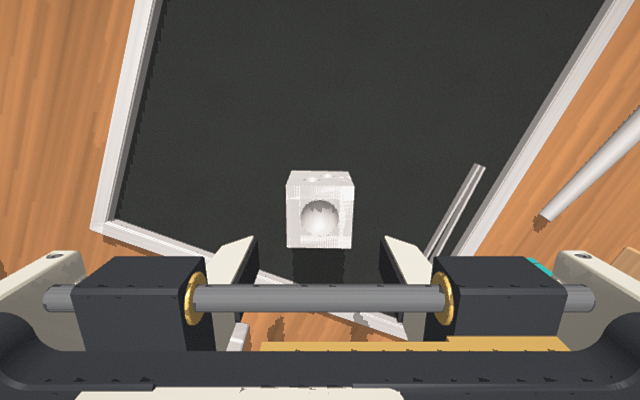

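>>> servo_tool([
  [[0,0,0.3],[0.15,0,3],75],
  [[0,0,0],[0,0,3],75],
  [[0,0,0],[0,0,1.6],75],
  [[0,0,0],[0,0,0],75],
  [[0,0,0],[0,0,0],20],
  [[0,0,0],[0,0,0],20],
  [[0,0,0],[0,0,0],20],
  [[0,0,0],[0,0,0],20],
])

```text
t: 27.7
eef_pos: [0.5676, -0.3595, 0.0247]
tcp_rot: [[-0.421, 0.907, 0.002], [0.907, 0.421, -0.001], [-0.001, 0.001, -1.0]]
force: [0.9, 0.9, 6.9]
finger_gap: 0.0479
```

```bash
python3 - <<'E'
from h import *
s=st(); shot('wrist','w15')
E
```

```text
t 27.7 pos [ 0.5676 -0.3595  0.0247] F [0.9 0.9 6.9] gap 0.0479
[[-0.421  0.907  0.002]
 [ 0.907  0.421 -0.001]
 [-0.001  0.001 -1.   ]]
[ 0.756  0.756 -0.434  1.609  0.389  0.862  0.605]
```

>>> servo_tool([
  [[0,0,0],[0,0,-3],20],
  [[0,0,0],[0,0,-4],20],
  [[0,0,0],[0,0,-4],20],
  [[0,0,7.5],[0,0,-3],20],
  [[0,0,7.5],[0,0,0],20],
  [[0,0,7.4],[0,0,0],20],
  [[0,0,0],[0,0,0],20],
])

```text
t: 28.62
eef_pos: [0.5655, -0.359, 0.1624]
tcp_rot: [[-0.044, 0.999, -0.003], [0.999, 0.044, 0.001], [0.001, -0.003, -1.0]]
force: [0.0, 0.3, -8.1]
finger_gap: 0.048
```

```bash
python3 - <<'E'
from h import *
s=st(); delta(s,(.6163,.2531,.165))
E
```

```text
t 28.62 pos [ 0.5655 -0.359   0.1624] F [ 0.   0.3 -8.1] gap 0.048
[[-0.044  0.999 -0.003]
 [ 0.999  0.044  0.001]
 [ 0.001 -0.003 -1.   ]]
[ 0.73   0.597 -0.391  1.501  0.243  1.095  0.332]
tool shift cm [60.93  7.78 -0.23]
```

>>> servo_tool([
  [[0,0,-10],[0,0,0],20],
  [[0,0,-10],[0,0,0],20],
  [[0,0,-10],[0,0,0],20],
  [[0,0,-10],[0,0,0],20],
  [[0,0,-10],[0,0,0],20],
  [[0,0,-10],[0,0,0],20],
  [[0,0,-10],[0,0,0],20],
  [[0,0,-10],[0,0,0],20],
])

```text
t: 29.62
eef_pos: [0.5657, -0.3595, 0.1626]
tcp_rot: [[-0.993, 0.122, -0.002], [0.122, 0.993, 0.001], [0.002, 0.0, -1.0]]
force: [-0.6, -0.9, -8.3]
finger_gap: 0.0478
```

>>> servo_tool([
  [[0,0,-10],[0,0,0],20],
  [[0,0,-10],[0,0,0],20],
  [[0,0,-10],[0,0,0],20],
  [[0,0,-10],[0,0,0],20],
  [[0,0,-10],[0,0,0],20],
  [[0,0,-10],[0,0,0],20],
  [[0,0,-10],[0,0,0],20],
  [[0,0,-10],[0,0,0],20],
])

```text
t: 30.62
eef_pos: [0.5659, -0.3597, 0.1631]
tcp_rot: [[-0.298, -0.954, -0.002], [-0.954, 0.298, -0.001], [0.002, 0.001, -1.0]]
force: [0.3, 1.2, -9.1]
finger_gap: 0.0477
```

>>> servo_tool([
  [[0,0,-10],[0,0,0],20],
  [[0,0,-10],[0,0,0],20],
  [[0,0,0],[0,0,0],20],
])

```text
t: 31.0
eef_pos: [0.5657, -0.301, 0.1238]
tcp_rot: [[-0.037, -0.999, 0.004], [-0.997, 0.037, -0.073], [0.073, -0.007, -0.997]]
force: [-0.1, 0.1, -7.4]
finger_gap: 0.0475
```

```bash
python3 - <<'E'
from h import *
s=st(); R=s['tcp_rot']; print('tooly yaw',np.degrees(np.arctan2(R[1,1],R[0,1])));delta(s,(.6163,.2531,.165))
E
```

```text
t 31.0 pos [ 0.5657 -0.301   0.1238] F [-0.1  0.1 -7.4] gap 0.0475
[[-0.037 -0.999  0.004]
 [-0.997  0.037 -0.073]
 [ 0.073 -0.007 -0.997]]
[ 1.076  0.899 -1.267  1.622  0.959  1.324  2.743]
tooly yaw 177.88397317616182
tool shift cm [-55.11  -3.04  -8.15]
```

>>> servo_tool([
  [[0,0,8],[0,0,0],20],
  [[0,0,8],[0,0,0],20],
  [[0,0,8],[0,0,0],20],
  [[0,0,6],[0,0,0],20],
  [[0,0,0],[0,0,0],20],
])

```text
t: 31.62
eef_pos: [0.5669, -0.3056, 0.1262]
tcp_rot: [[-0.538, -0.843, 0.007], [-0.841, 0.536, -0.077], [0.061, -0.047, -0.997]]
force: [0.3, -0.7, -8.1]
finger_gap: 0.0476
```

```bash
python3 - <<'E'
from h import *
s=st()
E
```

```text
t 31.62 pos [ 0.5669 -0.3056  0.1262] F [ 0.3 -0.7 -8.1] gap 0.0476
[[-0.538 -0.843  0.007]
 [-0.841  0.536 -0.077]
 [ 0.061 -0.047 -0.997]]
[ 1.049  0.842 -1.174  1.617  0.892  1.262  2.265]
```

>>> servo_tool([
  [[-1.4,-1.8,0],[0,0,-2],20],
  [[-1.3,-1.7,0],[0,0,-2],20],
  [[0,0,0],[0,0,0],20],
  [[0,0,0],[0,0,0],20],
])

```text
t: 32.12
eef_pos: [0.5664, -0.3028, 0.1652]
tcp_rot: [[-0.538, -0.843, -0.0], [-0.843, 0.538, 0.0], [0.0, 0.0, -1.0]]
force: [-1.0, -0.3, -8.3]
finger_gap: 0.0478
```

```bash
python3 - <<'E'
from h import *
s=st();delta(s,(.6,.0,.17))
E
```

```text
t 32.12 pos [ 0.5664 -0.3028  0.1652] F [-1.  -0.3 -8.3] gap 0.0478
[[-0.538 -0.843 -0.   ]
 [-0.843  0.538  0.   ]
 [ 0.     0.    -1.   ]]
[ 1.078  0.824 -1.201  1.539  0.783  1.325  2.362]
tool shift cm [-27.34  13.45  -0.47]
```

>>> servo_tool([
  [[0,0,0],[-4,2,0],20],
  [[0,0,0],[-4,2,0],20],
  [[0,0,0],[-4,2,0],20],
  [[0,0,0],[-4,2,0],20],
  [[0,0,0],[-4,2,0],20],
  [[0,0,0],[-4,2,0],20],
  [[0,0,0],[-3,1.5,0],20],
  [[0,0,0],[0,0,0],20],
])

```text
t: 33.12
eef_pos: [0.598, 0.002, 0.1662]
tcp_rot: [[-0.532, -0.847, 0.001], [-0.847, 0.532, 0.002], [-0.002, 0.0, -1.0]]
force: [0.3, 0.4, -8.8]
finger_gap: 0.0477
```

```bash
python3 - <<'E'
from h import *
s=st();delta(s,(.6163,.2531,.17))
E
```

```text
t 33.12 pos [0.598  0.002  0.1662] F [ 0.3  0.4 -8.8] gap 0.0477
[[-0.532 -0.847  0.001]
 [-0.847  0.532  0.002]
 [-0.002  0.    -1.   ]]
[ 0.629  0.746 -1.188  1.655  0.724  1.249  1.869]
tool shift cm [-22.23  11.81  -0.32]
```

>>> servo_tool([
  [[0,0,0],[-4,2.1,-1],20],
  [[0,0,-8.5],[0,0,0],20],
  [[0,0,-9],[0,0,0],20],
  [[0,0,-9],[0,0,0],20],
  [[0,0,-8.1],[0,0,0],20],
  [[0,0,0],[0,0,0],20],
])

```text
t: 33.88
eef_pos: [0.6023, 0.0418, 0.1756]
tcp_rot: [[0.034, -0.999, -0.0], [-0.999, -0.034, -0.0], [0.0, 0.0, -1.0]]
force: [0.1, -0.1, -8.1]
finger_gap: 0.0478
```

```bash
python3 - <<'E'
from h import *
s=st();R=s['tcp_rot']; print('tooly yaw',np.degrees(np.arctan2(R[1,1],R[0,1])));delta(s,(.6163,.2531,.17))
E
```

```text
t 33.88 pos [0.6023 0.0418 0.1756] F [ 0.1 -0.1 -8.1] gap 0.0478
[[ 0.034 -0.999 -0.   ]
 [-0.999 -0.034 -0.   ]
 [ 0.     0.    -1.   ]]
[ 0.57   0.767 -1.229  1.628  0.747  1.294  2.386]
tooly yaw -178.0311705456626
tool shift cm [-21.07  -2.13   0.56]
```

>>> servo_tool([
  [[0,0,0],[-3.5,-0.4,0],20],
  [[0,0,0],[-3.5,-0.3,0],20],
  [[0,0,0],[-3.5,-0.3,0],20],
  [[0,0,0],[-3.5,-0.3,0],20],
  [[0,0,0],[-3.5,-0.3,0],20],
  [[0,0,0],[-2.5,-0.3,0],20],
  [[0,0,0],[0,0,0],20],
])

```text
t: 34.75
eef_pos: [0.6137, 0.2457, 0.1764]
tcp_rot: [[0.035, -0.999, 0.0], [-0.999, -0.035, 0.002], [-0.002, -0.0, -1.0]]
force: [0.5, -0.0, -7.9]
finger_gap: 0.0481
```

```bash
python3 - <<'E'
from h import *
s=st();R=s['tcp_rot']; print('tooly yaw',np.degrees(np.arctan2(R[1,1],R[0,1])));delta(s,(.6163,.2531,.08))
shot('scene','s2');shot('wrist','w16')
E
```

```text
t 34.75 pos [0.6137 0.2457 0.1764] F [ 0.5 -0.  -7.9] gap 0.0481
[[ 0.035 -0.999  0.   ]
 [-0.999 -0.035  0.002]
 [-0.002 -0.    -1.   ]]
[ 0.174  0.816 -1.161  1.478  0.754  1.342  2.136]
tooly yaw -177.97318850046528
tool shift cm [-0.71 -0.28  9.65]
```

View pics/s2.png

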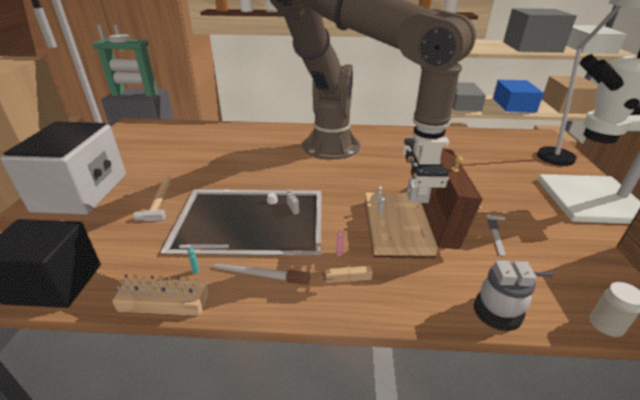

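View pics/w16.png

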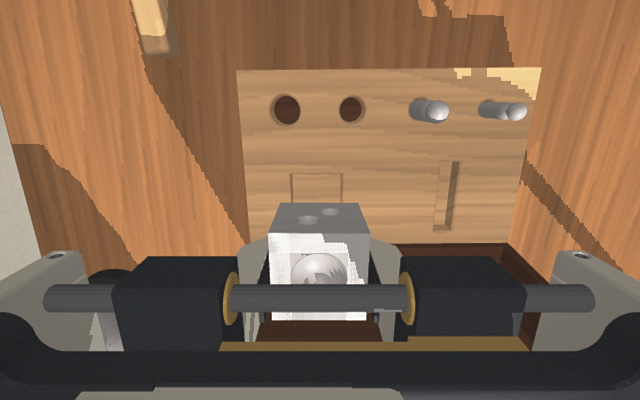

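```bash
python3 holes.py w16; python3 - <<'E'
from h import *
s=manip.get_state(); e=s['eef_pos']
p,d,K,W=load('w16'); X=cloud(d,K,W)
B=selX(X,.56,.67,.18,.32,e[2]-.03,e[2]+.019); 
f=B[(B[:,2]<e[2]+.022)]
# front face : min y side
q=f[(np.abs(f[:,0]-e[0])<.02)]; A=np.c_[q[:,0],np.ones(len(q))]
for z0,z1 in ((-.02,-.01),(-.01,0),(0,.01),(.01,.02)):
    q=f[(f[:,2]-e[2]>z0)&(f[:,2]-e[2]<z1)&(np.abs(f[:,0]-e[0])<.02)]; print(z0,len(q), np.median(q[:,1]-e[1]) if len(q) else '')
q=f[(np.abs(f[:,0]-e[0])<.022)]; m=np.abs(q[:,1]-np.median(q[:,1]))<.003; q=q[m]
a=np.polyfit(q[:,0]-e[0],q[:,1]-e[1],1); print('front face slope deg',np.degrees(np.arctan(a[0])),'offset',a[1])
print('z min',f[:,2].min()-e[2], 'x',f[:,0].min()-e[0],f[:,0].max()-e[0])
T=selX(X,.56,.68,.18,.32,e[2]+.02,e[2]+.034); print('top',rect(T)); 
E
```

```text
[268, 95, 32, 33, 776] cen [0.6482 0.1696] diam 30.0 (array([0.6491, 0.1701]), array([28.5, 28.4]), 0.9)
[339, 96, 27, 29, 569] cen [0.5864 0.1668] diam 25.7 (array([0.5863, 0.1671]), array([24. , 24.7]), 2.0)
[407, 98, 19, 22, 59] cen [0.5301 0.1607] diam 8.3 (array([0.5295, 0.162 ]), array([20.7, 10. ]), 64.3)
[477, 99, 16, 17, 43] cen [0.467 0.158] diam 7.1 (array([0.4669, 0.1592]), array([15.8,  7.2]), 55.9)
[432, 161, 28, 71, 1297] cen [0.4873 0.2461] diam 38.8 (array([0.4871, 0.2475]), array([21.7, 73.5]), 2.6)
[289, 172, 55, 31, 1499] cen [0.6169 0.2422] diam 41.7 (array([0.617 , 0.2416]), array([52.9, 30.8]), 2.0)
-0.02 372 -0.023046910146814953
-0.01 393 -0.02297503845838178
0 536 -0.023227977137974684
0.01 895 -0.02281759018161425
front face slope deg 1.9739512731694688 offset -0.023122875194487105
z min -0.02259487306177388 x -0.040275970798591354 0.04095597676600138
top (array([0.6144, 0.2428]), array([81.6, 49.4]), 1.2)
```

>>> servo_tool([
  [[0,0,-0.5],[-0.6,-0.3,2],20],
  [[0,0,0],[0,0,3],20],
  [[0,0,0],[0,0,3],20],
  [[0,0,0],[0,0,1.9],20],
  [[0,0,0],[0,0,0],20],
  [[0,0,0],[0,0,0],20],
  [[0,0,0],[0,0,0],20],
])

```text
t: 35.72
eef_pos: [0.6182, 0.2498, 0.0791]
tcp_rot: [[0.043, -0.999, 0.003], [-0.999, -0.043, 0.002], [-0.002, -0.003, -1.0]]
force: [-0.5, 0.7, -7.8]
finger_gap: 0.0478
```

```bash
cat > blk.py <<'E'
from h import *
s=st();R=s['tcp_rot']; print('tooly yaw',np.degrees(np.arctan2(R[1,1],R[0,1])))
delta(s,(.6166,.2519,.045))
E
python3 blk.py
```

```text
t 35.73 pos [0.6182 0.2498 0.0791] F [-0.5  0.7 -7.8] gap 0.0478
[[ 0.043 -0.999  0.003]
 [-0.999 -0.043  0.002]
 [-0.002 -0.003 -1.   ]]
[ 0.145  0.912 -1.093  1.558  0.852  1.204  2.075]
tooly yaw -177.52232973851102
tool shift cm [-0.21  0.16  3.41]
```

>>> servo_tool([
  [[0,0,0],[-0.15,0.1,0.5],20],
  [[0,0,0],[0,0,0],20],
  [[0,0,0],[0,0,0],20],
  [[0,0,0],[0,0,0],20],
])

```text
t: 36.22
eef_pos: [0.6166, 0.2508, 0.0729]
tcp_rot: [[0.043, -0.999, 0.001], [-0.999, -0.043, 0.001], [-0.001, -0.001, -1.0]]
force: [-1.1, 0.1, -6.8]
finger_gap: 0.0476
```

```bash
python3 blk.py
```

```text
t 36.23 pos [0.6166 0.2508 0.0729] F [-1.1  0.1 -6.8] gap 0.0476
[[ 0.043 -0.999  0.001]
 [-0.999 -0.043  0.001]
 [-0.001 -0.001 -1.   ]]
[ 0.141  0.918 -1.088  1.564  0.857  1.196  2.069]
tooly yaw -177.51014710717627
tool shift cm [-0.11  0.    2.79]
```

>>> servo_tool([
  [[0,0,0],[-0.1,0,0.5],20],
  [[0,0,0],[0,0,0.5],20],
  [[0,0,0],[0,0,0.3],20],
  [[0,0,0],[0,0,0],20],
  [[0,0,0],[0,0,0],20],
])

```text
t: 36.85
eef_pos: [0.6165, 0.253, 0.0609]
tcp_rot: [[0.044, -0.999, 0.002], [-0.999, -0.044, 0.003], [-0.003, -0.002, -1.0]]
force: [-3.5, 2.9, 5.0]
finger_gap: 0.0475
```

```bash
python3 blk.py
```

```text
t 36.85 pos [0.6165 0.253  0.0609] F [-3.5  2.9  5. ] gap 0.0475
[[ 0.044 -0.999  0.002]
 [-0.999 -0.044  0.003]
 [-0.003 -0.002 -1.   ]]
[ 0.135  0.931 -1.08   1.572  0.87   1.179  2.058]
tooly yaw -177.47268841845647
tool shift cm [ 0.12 -0.    1.58]
```

>>> servo_tool([
  [[0,0,0],[0.1,0,0],20],
  [[0,0,0],[0,0,0],20],
  [[0,0,0],[0,0,0.3],20],
  [[0,0,0],[0,0,0],20],
  [[0,0,0],[0,0,0],20],
])

```text
t: 37.48
eef_pos: [0.6165, 0.2544, 0.059]
tcp_rot: [[0.045, -0.999, 0.003], [-0.999, -0.045, 0.006], [-0.006, -0.003, -1.0]]
force: [-3.7, 6.8, 9.9]
finger_gap: 0.0474
```

```bash
python3 blk.py
```

```text
t 37.48 pos [0.6165 0.2544 0.059 ] F [-3.7  6.8  9.9] gap 0.0474
[[ 0.045 -0.999  0.003]
 [-0.999 -0.045  0.006]
 [-0.006 -0.003 -1.   ]]
[ 0.135  0.933 -1.08   1.574  0.873  1.173  2.057]
tooly yaw -177.4004750238816
tool shift cm [0.26 0.   1.4 ]
```

>>> servo_tool([
  [[0,0,0],[0,0,-0.8],20],
  [[0,0,0],[0,0,-0.7],20],
  [[0,0,0],[0,0,0],20],
  [[0,0,0],[0,0,0],20],
])

```text
t: 37.98
eef_pos: [0.6166, 0.2501, 0.0712]
tcp_rot: [[0.043, -0.999, 0.0], [-0.999, -0.043, 0.0], [-0.0, -0.0, -1.0]]
force: [-0.5, -0.7, -8.4]
finger_gap: 0.0479
```

```bash
python3 blk.py; cat > blk2.py <<'E'
from h import *
import sys
f=sys.argv[1]
s=manip.get_state(); e=s['eef_pos']; shot('wrist',f)
p,d,K,W=load(f); X=cloud(d,K,W)
B=selX(X,.56,.67,.18,.32,e[2]-.03,e[2]+.024)
q=B[(np.abs(B[:,0]-e[0])<.02)]; q=q[np.abs(q[:,1]-np.median(q[:,1]))<.004]
A=np.c_[q[:,0]-e[0],q[:,2]-e[2],np.ones(len(q))]; a=np.linalg.lstsq(A,q[:,1]-e[1],rcond=None)[0]; print('front face slope yaw deg',np.degrees(a[0]),'tilt deg',np.degrees(a[1]),'offset',a[2],len(q))
print('block z range',B[:,2].min()-e[2],B[:,2].max()-e[2])
cv2.imwrite(f'pics/{f}c.png',p[:,:,::-1][0:330,180:500].repeat(2,0).repeat(2,1)[:600])
E
python3 blk2.py w17; python3 holes.py w17
```

```text
t 37.98 pos [0.6166 0.2501 0.0712] F [-0.5 -0.7 -8.4] gap 0.0479
[[ 0.043 -0.999  0.   ]
 [-0.999 -0.043  0.   ]
 [-0.    -0.    -1.   ]]
[ 0.141  0.919 -1.087  1.566  0.858  1.195  2.068]
tooly yaw -177.53600279423296
tool shift cm [-0.18 -0.01  2.62]
front face slope yaw deg 2.6224340799710895 tilt deg 4.112044229727516 offset -0.025372805927535835 2590
block z range -0.02999851133801658 0.02399726211161425
[247, 78, 49, 52, 1894] cen [0.6481 0.1693] diam 30.2 (array([0.6482, 0.1694]), array([28.2, 28.7]), 1.2)
[354, 82, 45, 45, 1396] cen [0.5866 0.1668] diam 25.9 (array([0.5868, 0.1668]), array([24.4, 25.6]), 86.4)
[463, 86, 28, 37, 157] cen [0.5303 0.1614] diam 8.7 (array([0.5293, 0.1634]), array([20.4, 12.2]), 78.5)
[572, 90, 24, 26, 107] cen [0.4672 0.1583] diam 7.2 (array([0.467 , 0.1591]), array([16.4,  7.4]), 58.0)
[493, 184, 44, 94, 2358] cen [0.4876 0.2402] diam 33.7 (array([0.4871, 0.2446]), array([20.2, 67.4]), 2.5)
```

View pics/w17.png

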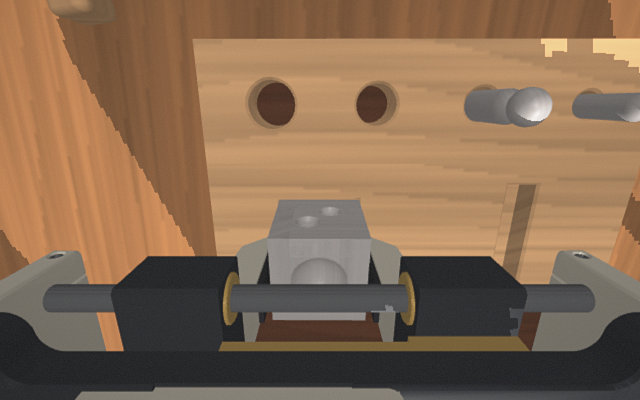

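>>> servo_tool([
  [[0,-2,0],[0,0,-0.5],20],
  [[0,-2.1,0],[-0.3,0,-0.3],20],
  [[0,0,0],[0,0,0],20],
  [[0,0,0],[0,0,0],20],
  [[0,0,0],[0,0,0],20],
])

```text
t: 38.65
eef_pos: [0.6163, 0.2538, 0.0798]
tcp_rot: [[0.044, -0.999, -0.002], [-0.996, -0.044, 0.072], [-0.072, -0.001, -0.997]]
force: [0.1, -0.6, -8.0]
finger_gap: 0.0477
```

```bash
python3 blk.py; sed -i "s/B=selX(X,.56,.67,.18,.32,e\[2\]-.03,e\[2\]+.024)/B=selX(X,.56,.67,.215,.30,e[2]-.021,e[2]+.02)/" blk2.py
python3 blk2.py w18
```

```text
t 38.65 pos [0.6163 0.2538 0.0798] F [ 0.1 -0.6 -8. ] gap 0.0477
[[ 0.044 -0.999 -0.002]
 [-0.996 -0.044  0.072]
 [-0.072 -0.001 -0.997]]
[ 0.195  0.92  -1.127  1.58   0.835  1.153  2.098]
tooly yaw -177.48887302985887
tool shift cm [ 0.44 -0.02  3.46]
front face slope yaw deg 2.67231249969432 tilt deg 0.08509494874947973 offset -0.02535701213377137 2382
block z range -0.02095677065785302 0.019998549804472673
```

View pics/w18.png

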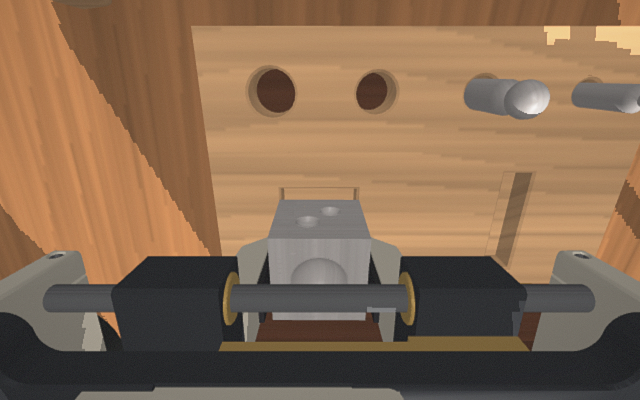

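```bash
python3 - <<'E'
from h import *
for f in('w16','w18'):
    p,d,K,W=load(f); X=cloud(d,K,W); C=np.linalg.inv(W); o=C[:3,3]
    D=X-o; G=o+D*((.04-o[2])/D[...,2])[...,None]
    for u in ((300,320,335) if f=='w16' else (295,320,345)):
        for v in range(168,200):
            if X[v,u,2]<.0385: print(f,u,v,'front edge',np.round(G[v-1,u,:2],4),np.round(G[v,u,:2],4)); break
    v=176 if f=='w16' else 193
    us=[u for u in range(270,370) if X[v,u,2]<.0385]; print('row',v,us[0],us[-1],np.round(G[v,us[0],:2],4),np.round(G[v,us[-1],:2],4),'width',np.linalg.norm(G[v,us[0],:2]-G[v,us[-1],:2]))
    # block front face left/right
    B=(X[...,1]>.2)&(np.abs(X[...,2]-.08-(.095 if f=='w16' else 0))<.004)
p,d,K,W=load('w18');X=cloud(d,K,W)
for v in (205,215,225):
    us=[u for u in range(250,390) if X[v,u,2]>.055 and X[v,u,1]<.232 and X[v,u,1]>.222]; print(v,us[0],us[-1],np.round(X[v,us[0]],4),np.round(X[v,us[-1]],4))
E
```

```text
w16 300 174 front edge [0.633  0.2277] [0.633  0.2287]
w16 320 174 front edge [0.6135 0.227 ] [0.6135 0.228 ]
w16 335 170 front edge [nan nan] [0.599  0.2235]
row 176 289 350 [0.6437 0.2311] [0.584 0.229] width 0.05975146634876851
w18 295 174 front edge [0.6333 0.2179] [0.6333 0.2186]
w18 320 189 front edge [0.6167 0.2275] [0.6166 0.2282]
w18 345 186 front edge [0.6003 0.2247] [0.6003 0.2254]
row 193 281 357 [0.6424 0.2322] [0.5919 0.2299] width 0.05048810005022606
205 278 360 [0.6409 0.2289 0.068 ] [0.5934 0.2276 0.066 ]
215 275 363 [0.6409 0.2291 0.0815] [0.5936 0.2274 0.0805]
225 271 366 [0.6413 0.229  0.0935] [0.594  0.2267 0.0939]
```

>>> servo_tool([
  [[0,0,0],[0.02,0,1.3],20],
  [[0,0,0],[0,0,0],20],
  [[0,0,0],[0,0,0],20],
  [[0,0,0],[0,0,0],20],
  [[0,0,0],[0,0,0],20],
])

```text
t: 39.33
eef_pos: [0.6166, 0.2544, 0.0672]
tcp_rot: [[0.043, -0.999, -0.002], [-0.996, -0.043, 0.072], [-0.072, -0.001, -0.997]]
force: [-0.7, -1.3, -8.0]
finger_gap: 0.0476
```

```bash
python3 blk.py; python3 blk2.py w19; python3 - <<'E'
from h import *
p,d,K,W=load('w19'); X=cloud(d,K,W)
for v in (215,225):
    us=[u for u in range(250,390) if X[v,u,2]>.055 and X[v,u,1]<.235 and X[v,u,1]>.222]; print(v,us[0],us[-1],np.round(X[v,us[0]],4),np.round(X[v,us[-1]],4))
cv2.imwrite('pics/w19c.png',cv2.resize(p[150:260,220:420],None,fx=4,fy=4,interpolation=cv2.INTER_CUBIC)[:,:,::-1])
E
```

```text
t 39.33 pos [0.6166 0.2544 0.0672] F [-0.7 -1.3 -8. ] gap 0.0476
[[ 0.043 -0.999 -0.002]
 [-0.996 -0.043  0.072]
 [-0.072 -0.001 -0.997]]
[ 0.19   0.933 -1.116  1.588  0.849  1.135  2.088]
tooly yaw -177.51701601910978
tool shift cm [0.41 0.01 2.19]
front face slope yaw deg 2.5739976552682355 tilt deg 0.07233291195877833 offset -0.025359803575143263 2371
block z range -0.02098307959771145 0.019992614832241073
215 275 363 [0.641  0.2293 0.0697] [0.5938 0.2283 0.0671]
225 271 366 [0.6416 0.2297 0.0807] [0.5941 0.2278 0.0803]
```

View pics/w19c.png

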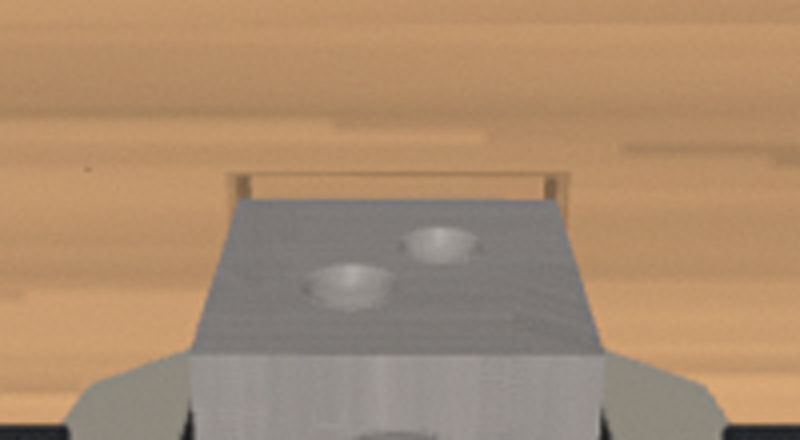

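>>> servo_tool([
  [[0,0,0],[0.04,0,0.5],20],
  [[0,0,0],[0.03,0,0.4],20],
  [[0,0,0],[0,0,0],20],
  [[0,0,0],[0,0,0],20],
])

```text
t: 39.88
eef_pos: [0.6164, 0.2543, 0.0578]
tcp_rot: [[0.043, -0.999, -0.002], [-0.996, -0.043, 0.072], [-0.072, -0.001, -0.997]]
force: [-0.9, -0.1, -8.2]
finger_gap: 0.0481
```

```bash
python3 blk.py
```

```text
t 39.88 pos [0.6164 0.2543 0.0578] F [-0.9 -0.1 -8.2] gap 0.0481
[[ 0.043 -0.999 -0.002]
 [-0.996 -0.043  0.072]
 [-0.072 -0.001 -0.997]]
[ 0.188  0.943 -1.108  1.595  0.859  1.122  2.082]
tooly yaw -177.51105113983638
tool shift cm [ 0.34 -0.01  1.26]
```

>>> servo_tool([
  [[0,0,0],[0.04,0,0.6],20],
  [[0,0,0],[0.04,0,0.5],20],
  [[0,0,0],[0.01,0,0.1],20],
  [[0,0,0],[0,0,0],20],
  [[0,0,0],[0,0,0],20],
])

```text
t: 40.5
eef_pos: [0.6165, 0.2544, 0.046]
tcp_rot: [[0.043, -0.999, -0.002], [-0.996, -0.043, 0.072], [-0.072, -0.001, -0.997]]
force: [-0.5, -0.3, -8.6]
finger_gap: 0.0478
```

```bash
python3 blk.py
```

```text
t 40.5 pos [0.6165 0.2544 0.046 ] F [-0.5 -0.3 -8.6] gap 0.0478
[[ 0.043 -0.999 -0.002]
 [-0.996 -0.043  0.072]
 [-0.072 -0.001 -0.997]]
[ 0.184  0.955 -1.098  1.603  0.873  1.106  2.074]
tooly yaw -177.51084368834105
tool shift cm [0.25 0.   0.08]
```

>>> servo_tool([
  [[0,0,0],[0.01,0,0.2],20],
  [[0,0,0],[0,0,0],20],
  [[0,0,0],[0,0,0],65],
  [[0,0,0],[0,0,0],65],
  [[0,0,0],[0,0,-2],65],
  [[0,0,0],[0,0,-4],65],
  [[0,0,0],[0,0,-4],65],
  [[0,0,0],[0,0,0],65],
])

```text
t: 41.5
eef_pos: [0.6181, 0.2489, 0.1491]
tcp_rot: [[0.044, -0.999, 0.004], [-0.996, -0.043, 0.076], [-0.076, -0.007, -0.997]]
force: [0.4, -0.2, -0.2]
finger_gap: 0.0597
```

```bash
python3 - <<'E'
from h import *
s=st(); p,d,K,W=shot('wrist','w20'); X=cloud(d,K,W)
B=selX(X,.58,.65,.215,.29,.06,.09); print('top z',np.percentile(B[:,2],[10,50,90]));B=B[B[:,2]>.068]; print(rect(B))
A=np.c_[B[:,:2],np.ones(len(B))]; m=np.abs(B[:,2]-.07)<.002; print(np.linalg.lstsq(A[m],B[m,2],rcond=None)[0])
E
```

```text
t 41.5 pos [0.6181 0.2489 0.1491] F [ 0.4 -0.2 -0.2] gap 0.0597
[[ 0.044 -0.999  0.004]
 [-0.996 -0.043  0.076]
 [-0.076 -0.007 -0.997]]
[ 0.222  0.85  -1.176  1.524  0.763  1.242  2.151]
top z [0.06377571 0.06956934 0.07056239]
(array([0.6165, 0.2526]), array([48.1, 49.1]), 2.4)
[-0.00116092 -0.00110492  0.07083071]
```

View pics/w20.png

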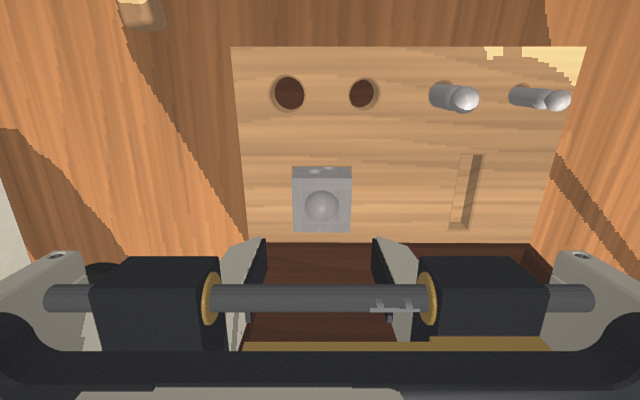

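>>> servo_tool([
  [[0,2,0],[3,0,-2],50],
  [[0,2.3,0],[4,0.5,-2],50],
  [[0,0,8],[4,1,0],50],
  [[0,0,8],[4,1.5,0],50],
  [[0,0,8],[4,2,0],50],
  [[0,0,8],[3.5,3,0],50],
  [[0,0,8],[3,3,0],50],
  [[0,0,8],[2,3,0],50],
])

```text
t: 42.55
eef_pos: [0.4395, 0.0301, 0.1795]
tcp_rot: [[-0.718, -0.696, -0.0], [-0.696, 0.718, -0.003], [0.003, -0.002, -1.0]]
force: [-0.2, -0.4, 1.4]
finger_gap: 0.0461
```

>>> servo_tool([
  [[0,0,8],[1.5,3,0],50],
  [[0,0,8],[1,3,0],50],
  [[0,0,2.8],[0,0,0],50],
  [[0,0,0],[0,0,0],50],
])

```text
t: 43.05
eef_pos: [0.3834, 0.0604, 0.18]
tcp_rot: [[-0.901, -0.434, 0.001], [-0.434, 0.901, -0.004], [0.0, -0.004, -1.0]]
force: [0.2, -0.1, -0.5]
finger_gap: 0.0458
```

```bash
python3 - <<'E'
from h import *
s=st();R=s['tcp_rot']; print('tooly yaw',np.degrees(np.arctan2(R[1,1],R[0,1])));delta(s,(.473,-.1145,.15))
E
```

```text
t 43.05 pos [0.3834 0.0604 0.18  ] F [ 0.2 -0.1 -0.5] gap 0.0458
[[-0.901 -0.434  0.001]
 [-0.434  0.901 -0.004]
 [ 0.    -0.004 -1.   ]]
[ 0.705  0.295 -1.167  2.107  0.34   0.945  1.369]
tooly yaw 115.74098697085158
tool shift cm [ -0.48 -19.63   3.07]
```

>>> servo_tool([
  [[0,0,0],[-1,-4,0],50],
  [[0,0,0],[-1,-4,0],50],
  [[0,0,0],[-1,-4,0],50],
  [[0,0,0],[-1,-4,0],50],
  [[0,0,0],[-1,-3.6,0],50],
  [[0,0,0],[0,0,0],50],
  [[0,0,0],[0,0,0],50],
])

```text
t: 43.92
eef_pos: [0.5134, -0.0939, 0.18]
tcp_rot: [[-0.901, -0.434, 0.0], [-0.434, 0.901, -0.002], [0.001, -0.001, -1.0]]
force: [-0.2, 0.7, -0.8]
finger_gap: 0.0457
```

```bash
python3 - <<'E'
from h import *
s=st();R=s['tcp_rot']; print('tooly yaw',np.degrees(np.arctan2(R[1,1],R[0,1])))
p,d,K,W=shot('wrist','w21'); X=cloud(d,K,W)
Q=selX(X,.41,.54,-.18,-.05,.04,.056); r=rect(Q); print(r,len(Q)); delta(s,(*r[0],.15))
E
```

```text
t 43.92 pos [ 0.5134 -0.0939  0.18  ] F [-0.2  0.7 -0.8] gap 0.0457
[[-0.901 -0.434  0.   ]
 [-0.434  0.901 -0.002]
 [ 0.001 -0.001 -1.   ]]
[ 0.812  0.514 -1.024  1.827  0.497  1.084  1.623]
tooly yaw 115.74614559810914
(array([ 0.4732, -0.1144]), array([69.7, 15.8]), 26.3) 1299
tool shift cm [ 4.5  -0.1   3.01]
```

View pics/w21.png

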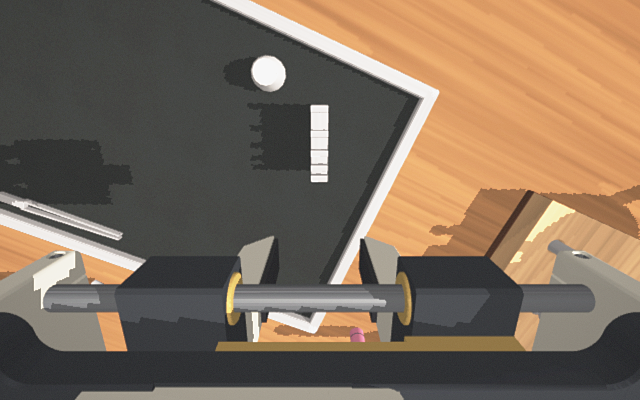

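>>> servo_tool([
  [[0,0,0],[2.5,0,1],50],
  [[0,0,0],[2.0,-0.1,3],50],
  [[0,0,0],[0,0,3],50],
  [[0,0,0],[0,0,2],50],
  [[0,0,0],[0,0,0],50],
  [[0,0,0],[0,0,0],50],
  [[0,0,0],[0,0,0],50],
])

```text
t: 44.85
eef_pos: [0.4745, -0.115, 0.0914]
tcp_rot: [[-0.901, -0.434, 0.003], [-0.434, 0.901, -0.003], [-0.001, -0.004, -1.0]]
force: [0.2, 0.1, 0.3]
finger_gap: 0.0462
```

```bash
python3 - <<'E'
from h import *
s=st();delta(s,(.4732,-.1144,.025))
E
```

```text
t 44.85 pos [ 0.4745 -0.115   0.0914] F [0.2 0.1 0.3] gap 0.0462
[[-0.901 -0.434  0.003]
 [-0.434  0.901 -0.003]
 [-0.001 -0.004 -1.   ]]
[ 0.824  0.57  -0.952  2.004  0.611  0.879  1.555]
tool shift cm [0.1  0.13 6.64]
```

>>> servo_tool([
  [[0,0,0],[0.1,0.1,2.5],50],
  [[0,0,0],[0,0,2.5],50],
  [[0,0,0],[0,0,1.6],50],
  [[0,0,0],[0,0,0],50],
  [[0,0,0],[0,0,0],50],
  [[0,0,0],[0,0,0],50],
])

```text
t: 45.6
eef_pos: [0.4731, -0.1149, 0.0252]
tcp_rot: [[-0.901, -0.433, 0.002], [-0.433, 0.901, -0.003], [-0.001, -0.004, -1.0]]
force: [0.7, 0.2, -0.1]
finger_gap: 0.0457
```

```bash
python3 - <<'E'
from h import *
s=st();delta(s,(.4732,-.1144,.025))
E
```

```text
t 45.6 pos [ 0.4731 -0.1149  0.0252] F [ 0.7  0.2 -0.1] gap 0.0457
[[-0.901 -0.433  0.002]
 [-0.433  0.901 -0.003]
 [-0.001 -0.004 -1.   ]]
[ 0.746  0.655 -0.853  2.061  0.737  0.756  1.445]
tool shift cm [-0.03  0.04  0.02]
```

>>> servo_tool([
  [[-0.2,0,0],[0,0,0],50],
  [[0,0,0],[0,0,0],0],
  [[0,0,0],[0,0,0],0],
  [[0,0,0],[0,0,0],0],
  [[0,0,0],[0,0,0],0],
  [[0,0,0],[0,0,0],0],
])

```text
t: 46.35
eef_pos: [0.4724, -0.1148, 0.0245]
tcp_rot: [[-0.901, -0.434, -0.001], [-0.434, 0.901, 0.001], [0.0, 0.001, -1.0]]
force: [-0.2, 0.1, 0.1]
finger_gap: 0.0159
```

>>> servo_tool([
  [[0,0,0],[0,0,-3],0],
  [[0,0,0],[0,0,-4],0],
  [[0,0,0],[0,0,-4],0],
  [[0,0,0],[0,0,-4],0],
  [[0,0,0],[0,0,0],0],
])

```text
t: 46.98
eef_pos: [0.4739, -0.115, 0.1765]
tcp_rot: [[-0.901, -0.433, 0.003], [-0.433, 0.901, -0.001], [-0.003, -0.002, -1.0]]
force: [0.8, -0.8, -5.0]
finger_gap: 0.0157
```

```bash
python3 - <<'E'
from h import *
s=st();delta(s,(.49,.05,.18))
E
```

```text
t 46.98 pos [ 0.4739 -0.115   0.1765] F [ 0.8 -0.8 -5. ] gap 0.0157
[[-0.901 -0.433  0.003]
 [-0.433  0.901 -0.001]
 [-0.003 -0.002 -1.   ]]
[ 0.918  0.467 -1.054  1.91   0.473  1.036  1.68 ]
tool shift cm [-8.6  14.17 -0.36]
```

Move toward the case, then turn +66.8° (tool z −66.8).

>>> servo_tool([
  [[0,0,0],[-2,3.5,0],0],
  [[0,0,0],[-2.2,3.5,0],0],
  [[0,0,0],[-2.2,3.6,0],0],
  [[0,0,0],[-2.2,3.6,0],0],
  [[0,0,-8],[0,0,0],0],
  [[0,0,-8],[0,0,0],0],
  [[0,0,-8],[0,0,0],0],
  [[0,0,-8],[0,0,0],0],
])

```text
t: 47.98
eef_pos: [0.4874, 0.0497, 0.1726]
tcp_rot: [[-0.53, -0.848, -0.003], [-0.848, 0.53, -0.0], [0.002, 0.003, -1.0]]
force: [0.0, 0.5, -4.3]
finger_gap: 0.0159
```

>>> servo_tool([
  [[0,0,-8],[0,0,0],0],
  [[0,0,-8],[0,0,0],0],
  [[0,0,-8],[0,0,0],0],
  [[0,0,-8],[0,0,0],0],
  [[0,0,-2.8],[0,0,0],0],
  [[0,0,0],[0,0,0],0],
  [[0,0,0],[0,0,0],0],
])

```text
t: 48.85
eef_pos: [0.488, 0.0501, 0.1736]
tcp_rot: [[0.042, -0.999, -0.002], [-0.999, -0.042, 0.0], [-0.0, 0.002, -1.0]]
force: [-0.2, -0.2, -5.1]
finger_gap: 0.0157
```

```bash
python3 - <<'E'
from h import *
s=st();R=s['tcp_rot']; print('tooly yaw',np.degrees(np.arctan2(R[1,1],R[0,1])));delta(s,(.4869,.2473,.17))
E
```

```text
t 48.85 pos [0.488  0.0501 0.1736] F [-0.2 -0.2 -5.1] gap 0.0157
[[ 0.042 -0.999 -0.002]
 [-0.999 -0.042  0.   ]
 [-0.     0.002 -1.   ]]
[ 0.663  0.573 -1.232  1.897  0.604  1.116  2.378]
tooly yaw -177.57253157517746
tool shift cm [-19.71  -0.73   0.37]
```

>>> servo_tool([
  [[0,0,0],[-3.5,-0.1,0],0],
  [[0,0,0],[-3.5,-0.1,0],0],
  [[0,0,0],[-3.5,-0.1,0],0],
  [[0,0,0],[-3.5,-0.1,0],0],
  [[0,0,0],[-3,-0.2,0],0],
  [[0,0,0],[-2.5,-0.1,0],0],
  [[0,0,0],[0,0,0],0],
  [[0,0,0],[0,0,0],0],
])

```text
t: 49.85
eef_pos: [0.4869, 0.2448, 0.1741]
tcp_rot: [[0.043, -0.999, -0.001], [-0.999, -0.043, -0.0], [0.0, 0.001, -1.0]]
force: [-0.4, -0.5, -5.4]
finger_gap: 0.0158
```

```bash
cat > sw.py <<'E'
from h import *
import sys
f=sys.argv[1]
s=st();R=s['tcp_rot']; print('tooly yaw',np.degrees(np.arctan2(R[1,1],R[0,1]))); e=s['eef_pos']
p,d,K,W=shot('wrist',f); X=cloud(d,K,W)
c=np.radians(2.53); ex=np.array([-np.sin(c),np.cos(c)]); ey=np.array([np.cos(c),np.sin(c)]) # case x, -case y
B=selX(X,e[0]-.05,e[0]+.05,e[1]-.08,e[1]+.05,e[2]-.021,e[2]+.03)
a=(B[:,:2]-e[:2])@ex; b=(B[:,:2]-e[:2])@ey
m=np.abs(b)<.006; 
# front end face: 
q=B[m]; qa=a[m]; mm=np.abs(qa-np.percentile(qa,5))<.004
for z0 in (-.02,-.01,0,.01): 
    k=mm&(q[:,2]-e[2]>z0)&(q[:,2]-e[2]<z0+.01); print('front end at',z0,k.sum(),np.median(qa[k])*1000 if k.any() else '')
m2=(a<-.015)&(np.abs(b)<.012); print('side range b mm',np.percentile(b[m2],[1,99])*1000, 'zmin',B[m2][:,2].min()-e[2])
Bl=selX(X,e[0]-.05,e[0]+.05,e[1]-.08,e[1]+.05,e[2]-.04,e[2]-.012); print('lowest',Bl[:,2].min()-e[2] if len(Bl) else '')
E
python3 sw.py w22; python3 holes.py w22
```

```text
t 49.85 pos [0.4869 0.2448 0.1741] F [-0.4 -0.5 -5.4] gap 0.0158
[[ 0.043 -0.999 -0.001]
 [-0.999 -0.043 -0.   ]
 [ 0.     0.001 -1.   ]]
[ 0.203  0.624 -1.146  1.775  0.619  1.16   2.048]
tooly yaw -177.5386901235414
front end at -0.02 96 -34.714984610029255
front end at -0.01 113 -34.66035029211593
front end at 0 132 -34.70359217643765
front end at 0.01 159 -34.74423987468855
side range b mm [-7.54852918  7.90717092] zmin -0.020855715241116013
lowest -0.020855715241116013
[128, 86, 33, 35, 795] cen [0.6474 0.1697] diam 30.2 (array([0.6475, 0.1696]), array([28.5, 28.3]), 10.0)
[199, 88, 29, 30, 602] cen [0.5859 0.1669] diam 26.3 (array([0.5859, 0.1671]), array([23.9, 25.3]), 60.4)
[276, 90, 17, 17, 44] cen [0.5201 0.1573] diam 7.1 (array([0.5194, 0.1575]), array([ 7.2, 19. ]), 50.0)
[340, 93, 16, 21, 57] cen [0.4663 0.1592] diam 8.1 (array([0.4657, 0.1603]), array([17.6, 11. ]), 72.0)
[308, 155, 22, 32, 588] cen [0.4876 0.2256] diam 26.0 (array([0.4877, 0.2252]), array([20.1, 30.7]), 3.1)
[167, 167, 46, 13, 71] cen [0.6086 0.2288] diam 9.0 (array([0.6115, 0.2278]), array([11.6, 43.1]), 77.7)
[206, 181, 11, 38, 121] cen [0.5927 0.2558] diam 11.8 (array([0.5937, 0.2594]), array([ 7.3, 38.7]), 3.6)
```

View pics/w22.png

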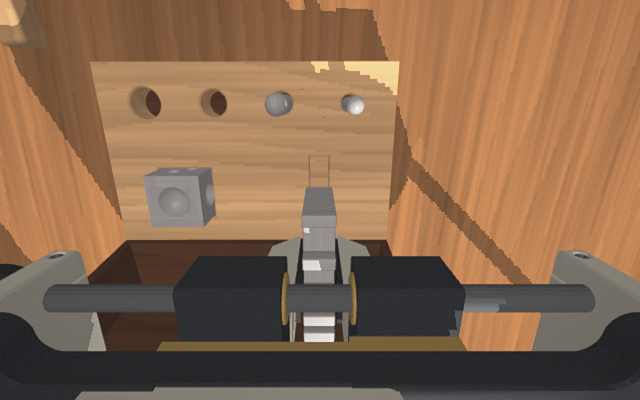

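>>> servo_tool([
  [[0,0,0],[-0.15,0,2.5],0],
  [[0,0,0],[0,0,3],0],
  [[0,0,0],[0,0,2.5],0],
  [[0,0,0],[0,0,1.7],0],
  [[0,0,0],[0,0,0],0],
  [[0,0,0],[0,0,0],0],
  [[0,0,0],[0,0,0],0],
])

```text
t: 50.78
eef_pos: [0.4874, 0.2474, 0.0786]
tcp_rot: [[0.043, -0.999, 0.001], [-0.999, -0.043, 0.001], [-0.001, -0.001, -1.0]]
force: [-0.2, -0.5, -3.5]
finger_gap: 0.0159
```

```bash
python3 sw.py w23; python3 holes.py w23; python3 - <<'E'
from h import *
p,d,K,W=load('w23'); X=cloud(d,K,W); C=np.linalg.inv(W); o=C[:3,3]
D=X-o; G=o+D*((.04-o[2])/D[...,2])[...,None]
for u in range(312,330,4):
    for v in range(120,230):
        if X[v,u,2]<.0385: print(u,v,np.round(G[v-1,u,:2],4),np.round(G[v,u,:2],4),X[v,u,2]); break
cv2.imwrite('pics/w23c.png',cv2.resize(p[120:270,220:420],None,fx=4,fy=4,interpolation=cv2.INTER_CUBIC)[:,:,::-1])
E
```

```text
t 50.77 pos [0.4874 0.2474 0.0786] F [-0.2 -0.5 -3.5] gap 0.0159
[[ 0.043 -0.999  0.001]
 [-0.999 -0.043  0.001]
 [-0.001 -0.001 -1.   ]]
[ 0.131  0.726 -1.045  1.871  0.75   1.     1.939]
tooly yaw -177.52097775881197
front end at -0.02 93 -34.67746592060875
front end at -0.01 108 -34.67352436573333
front end at 0 135 -34.706325041599115
front end at 0.01 163 -34.70532352469453
side range b mm [-7.57867269  7.85716299] zmin -0.020793021856016614
lowest -0.0399989247007797
[36, 74, 50, 52, 1775] cen [0.6471 0.1695] diam 30.3 (array([0.6475, 0.1696]), array([28.6, 29.1]), 25.0)
[142, 76, 42, 46, 1318] cen [0.5857 0.1668] diam 26.1 (array([0.5858, 0.1666]), array([24.8, 24.6]), 50.0)
[259, 81, 24, 25, 81] cen [0.519  0.1582] diam 6.5 (array([0.5193, 0.1587]), array([ 5.8, 18.2]), 46.3)
[353, 84, 20, 27, 95] cen [0.4669 0.1583] diam 7.0 (array([0.4667, 0.1594]), array([15.9,  7.3]), 59.9)
[305, 177, 32, 21, 285] cen [0.4876 0.2146] diam 12.2 (array([0.4868, 0.2151]), array([12.3, 21.9]), 72.1)
[125, 192, 30, 5, 64] cen [0.6091 0.2281] diam 5.8 (array([0.6078, 0.228 ]), array([19.3,  2.8]), 2.5)
[158, 192, 18, 71, 268] cen [0.5926 0.2516] diam 11.8 (array([0.5941, 0.2521]), array([ 8.6, 52.3]), 2.2)
312 174 [0.4936 0.2086] [0.4935 0.2093] 0.0383502433260651
316 148 [0.4917 0.1916] [0.4916 0.1922] 0.03846928254036722
320 177 [0.4883 0.2104] [0.4882 0.211 ] 0.0383154461307173
324 177 [0.4856 0.2103] [0.4856 0.2109] 0.03841558885252405
328 158 [nan nan] [0.4837 0.1983] 0.03807128354172992
```

View pics/w23c.png

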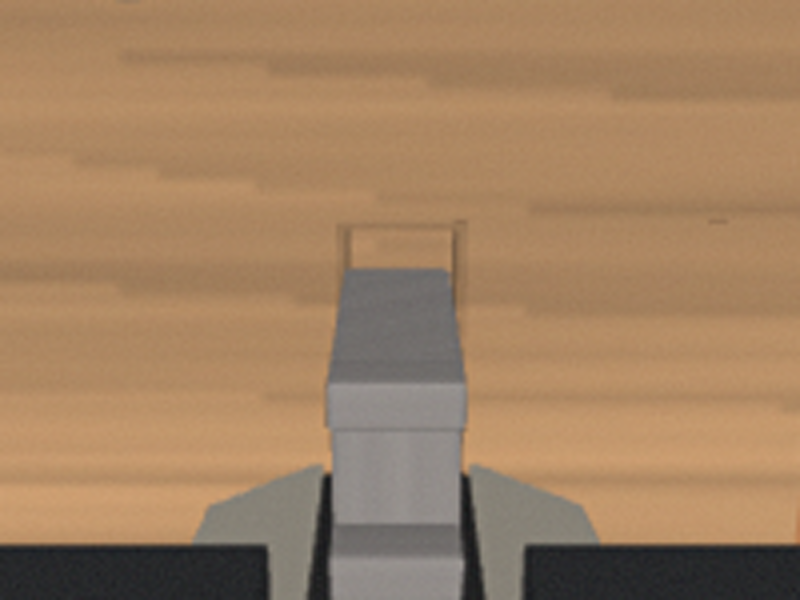

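>>> servo_tool([
  [[0,0,0],[0.07,0.08,0.6],0],
  [[0,0,0],[0,0,0.5],0],
  [[0,0,0],[0,0,0],0],
  [[0,0,0],[0,0,0],0],
  [[0,0,0],[0,0,0],0],
])

```text
t: 51.45
eef_pos: [0.4862, 0.2464, 0.0667]
tcp_rot: [[0.043, -0.999, -0.0], [-0.999, -0.043, 0.001], [-0.001, 0.0, -1.0]]
force: [-0.2, -1.3, -4.0]
finger_gap: 0.0159
```

```bash
python3 - <<'E'
from h import *
s=st();delta(s,(.4866,.2467,.045))
E
```

```text
t 51.45 pos [0.4862 0.2464 0.0667] F [-0.2 -1.3 -4. ] gap 0.0159
[[ 0.043 -0.999 -0.   ]
 [-0.999 -0.043  0.001]
 [-0.001  0.    -1.   ]]
[ 0.124  0.738 -1.032  1.883  0.767  0.981  1.926]
tool shift cm [-0.03 -0.04  2.17]
```

>>> servo_tool([
  [[0,0,0],[-0.03,-0.04,0.4],0],
  [[0,0,0],[0,0,0.4],0],
  [[0,0,0],[0,0,0.2],0],
  [[0,0,0],[0,0,0],0],
  [[0,0,0],[0,0,0],0],
])

```text
t: 52.08
eef_pos: [0.4865, 0.2466, 0.0567]
tcp_rot: [[0.043, -0.999, -0.0], [-0.999, -0.043, 0.001], [-0.001, 0.0, -1.0]]
force: [0.1, 0.2, -3.8]
finger_gap: 0.0157
```

```bash
python3 - <<'E'
from h import *
s=st();delta(s,(.4866,.2467,.045))
E
```

```text
t 52.08 pos [0.4865 0.2466 0.0567] F [ 0.1  0.2 -3.8] gap 0.0157
[[ 0.043 -0.999 -0.   ]
 [-0.999 -0.043  0.001]
 [-0.001  0.    -1.   ]]
[ 0.115  0.75  -1.019  1.89   0.783  0.965  1.914]
tool shift cm [-0.01 -0.01  1.17]
```

>>> servo_tool([
  [[0,0,0],[0,0,0.5],0],
  [[0,0,0],[0,0,0.5],0],
  [[0,0,0],[0,0,0.25],0],
  [[0,0,0],[0,0,0],0],
  [[0,0,0],[0,0,0],0],
])

```text
t: 52.7
eef_pos: [0.4865, 0.2466, 0.0441]
tcp_rot: [[0.044, -0.999, -0.001], [-0.999, -0.044, 0.001], [-0.001, 0.0, -1.0]]
force: [0.4, -0.4, -4.2]
finger_gap: 0.0158
```

>>> servo_tool([
  [[0,0,0],[0,0,0],35],
  [[0,0,0],[0,0,0],35],
  [[0,0,0],[0,0,-2],35],
  [[0,0,0],[0,0,-4],35],
  [[0,0,0],[0,0,-4],35],
  [[0,0,0],[1,0,-3],35],
  [[0,0,0],[0,0,0],35],
  [[0,0,0],[0,0,0],35],
])

```text
t: 53.7
eef_pos: [0.4869, 0.2364, 0.1744]
tcp_rot: [[0.043, -0.999, -0.0], [-0.999, -0.043, 0.0], [-0.0, 0.0, -1.0]]
force: [-0.3, -1.1, -0.1]
finger_gap: 0.0322
```

```bash
python3 - <<'E'
from h import *
s=st(); p,d,K,W=shot('wrist','w24'); X=cloud(d,K,W)
B=selX(X,.46,.515,.20,.295,.055,.09); print('sw top z',np.percentile(B[:,2],[50,75,90,97])); print(rect(B[B[:,2]>.06]))
B=selX(X,.58,.65,.215,.29,.06,.09); print('blk z',np.percentile(B[:,2],[50,90]))
for x,y in ((.4622,.162),(.5242,.1647)):
    Q=selX(X,x-.02,x+.02,y-.02,y+.02,.05,.13); i=Q[:,2].argsort()[-8:]; print('top',np.round(Q[i].mean(0),4))
p,d,K,W=shot('scene','s3'); p,d,K,W=shot('top','t3')
E
```

```text
t 53.7 pos [0.4869 0.2364 0.1744] F [-0.3 -1.1 -0.1] gap 0.0322
[[ 0.043 -0.999 -0.   ]
 [-0.999 -0.043  0.   ]
 [-0.     0.    -1.   ]]
[ 0.223  0.618 -1.149  1.784  0.616  1.154  2.062]
sw top z [0.06755809 0.07165351 0.07224133 0.0727568 ]
(array([0.4866, 0.2469]), array([15.9, 70.5]), 2.5)
blk z [0.06937834 0.07047799]
top [0.463  0.1621 0.0908]
top [0.5238 0.1646 0.0908]
```

View pics/w24.png

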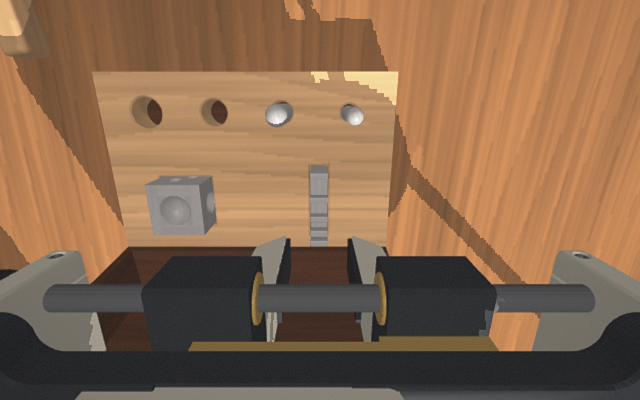

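View pics/s3.png

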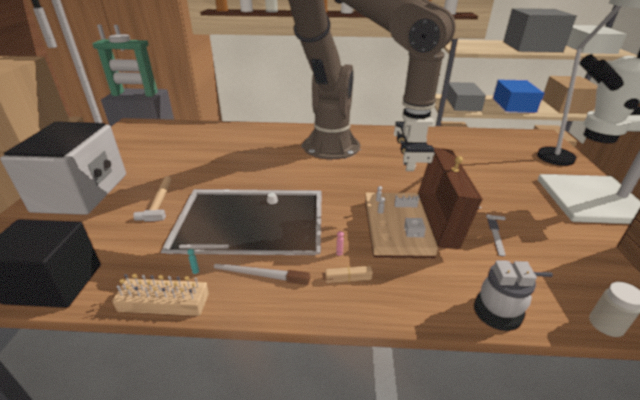

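>>> servo_tool([
  [[0,0,0],[2,0,-4],50],
  [[0,0,0],[3,-1,-4],50],
  [[0,0,0],[3,-2,-4],50],
  [[0,0,10],[0,0,0],50],
  [[0,0,10],[0,0,0],50],
  [[0,0,10],[0,0,0],50],
  [[0,0,10],[0,0,0],50],
  [[0,0,10],[0,0,0],50],
])

```text
t: 54.85
eef_pos: [0.5202, 0.158, 0.2933]
tcp_rot: [[-0.741, -0.672, -0.002], [-0.672, 0.741, 0.0], [0.001, 0.002, -1.0]]
force: [-0.9, -0.2, -0.6]
finger_gap: 0.0464
```

>>> servo_tool([
  [[0,0,10],[0,0,0],50],
  [[0,0,10],[0,0,0],50],
  [[0,0,10],[0,0,0],50],
  [[0,0,10],[0,0,0],50],
  [[0,0,10],[0,0,0],50],
  [[0,0,10],[0,0,0],50],
  [[0,0,10],[0,0,0],50],
  [[0,0,10],[0,0,0],50],
])

```text
t: 55.85
eef_pos: [0.5201, 0.158, 0.2932]
tcp_rot: [[-0.79, 0.613, -0.002], [0.613, 0.79, 0.0], [0.002, -0.001, -1.0]]
force: [0.6, 0.3, 0.3]
finger_gap: 0.0458
```

>>> servo_tool([
  [[0,0,10],[0,0,0],50],
  [[0,0,10],[0,0,0],50],
  [[0,0,10],[0,0,0],50],
  [[0,0,10],[0,0,0],50],
  [[0,0,10],[0,0,0],50],
  [[0,0,0],[0,0,0],50],
  [[0,0,0],[0,0,0],50],
])

```text
t: 56.72
eef_pos: [0.5203, 0.158, 0.2936]
tcp_rot: [[-0.048, 0.999, -0.001], [0.999, 0.048, 0.0], [0.0, -0.001, -1.0]]
force: [-0.1, -0.3, 0.6]
finger_gap: 0.0458
```

```bash
python3 - <<'E'
from h import *
s=st(); R=s['tcp_rot']; print('tooly yaw',np.degrees(np.arctan2(R[1,1],R[0,1])));delta(s,(.5466,.25,.3))
E
```

```text
t 56.73 pos [0.5203 0.158  0.2936] F [-0.1 -0.3  0.6] gap 0.0458
[[-0.048  0.999 -0.001]
 [ 0.999  0.048  0.   ]
 [ 0.    -0.001 -1.   ]]
[-0.006  0.301 -0.503  1.638  0.151  1.243 -0.492]
tooly yaw 2.7453221520626805
tool shift cm [ 9.06  3.07 -0.64]
```

>>> servo_tool([
  [[0,0,0],[4,1,-1],50],
  [[0,0,0],[4,1,-1],50],
  [[0,0,0],[4,1,0],50],
  [[0,0,0],[2,0.3,0],50],
  [[0,0,0],[0,0,0],50],
  [[0,0,0],[0,0,0],50],
])

```text
t: 57.48
eef_pos: [0.5477, 0.2976, 0.3139]
tcp_rot: [[-0.043, 0.999, -0.001], [0.999, 0.043, -0.001], [-0.001, -0.001, -1.0]]
force: [0.2, -0.8, 1.4]
finger_gap: 0.0455
```

```bash
python3 - <<'E'
from h import *
from scipy.optimize import least_squares
s=st(); p,d,K,W=shot('wrist','w25'); X=cloud(d,K,W)
Q=selX(X,.51,.58,.32,.41,.227,.26); print(len(Q))
K0=Q
r=least_squares(lambda c:np.linalg.norm(K0-c,axis=1)-.01,K0.mean(0)-[0,0,.01],loss='soft_l1',f_scale=.001);print('ball',r.x,np.abs(r.fun).mean())
delta(s,(*r.x[:2],r.x[2]-.019))
E
```

```text
t 57.48 pos [0.5477 0.2976 0.3139] F [ 0.2 -0.8  1.4] gap 0.0455
[[-0.043  0.999 -0.001]
 [ 0.999  0.043 -0.001]
 [-0.001 -0.001 -1.   ]]
[-0.242  0.432 -0.518  1.408  0.214  1.358 -0.723]
555
ball [0.54713688 0.35453321 0.23665071] 0.00035199208139822467
tool shift cm [5.7  0.2  9.62]
```

View pics/w25.png

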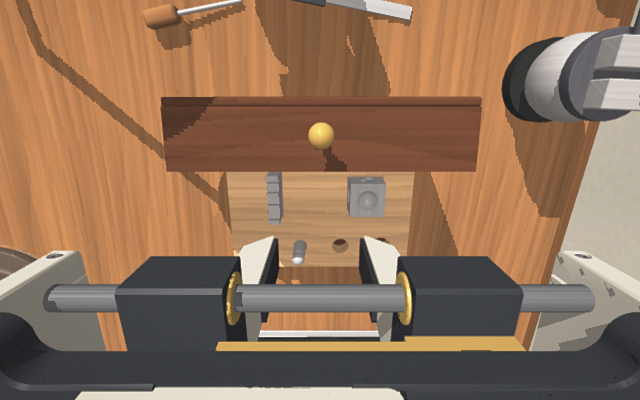

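>>> servo_tool([
  [[0,0,0],[3,0.1,0],50],
  [[0,0,0],[2.6,0.1,2],50],
  [[0,0,0],[0,0,2],50],
  [[0,0,0],[0,0,0],50],
  [[0,0,0],[0,0,0],50],
])

```text
t: 58.15
eef_pos: [0.5477, 0.3542, 0.2752]
tcp_rot: [[-0.042, 0.999, 0.001], [0.999, 0.042, 0.001], [0.001, 0.001, -1.0]]
force: [0.2, -1.6, 0.1]
finger_gap: 0.046
```

```bash
python3 - <<'E'
from h import *
s=st(); delta(s,(.5471,.3545,.2177))
E
```

```text
t 58.15 pos [0.5477 0.3542 0.2752] F [ 0.2 -1.6  0.1] gap 0.046
[[-0.042  0.999  0.001]
 [ 0.999  0.042  0.001]
 [ 0.001  0.001 -1.   ]]
[-0.332  0.502 -0.515  1.396  0.248  1.307 -0.816]
tool shift cm [ 0.03 -0.06  5.75]
```

>>> servo_tool([
  [[0,0,0],[0,-0.05,3],50],
  [[0,0,0],[0,0,2.75],50],
  [[0,0,0],[0,0,0],50],
  [[0,0,0],[0,0,0],0],
  [[0,0,0],[0,0,0],0],
  [[0,0,0],[0,0,0],0],
  [[0,0,0],[0,0,0],0],
])

```text
t: 59.02
eef_pos: [0.547, 0.3555, 0.2176]
tcp_rot: [[-0.043, 0.999, 0.001], [0.999, 0.043, 0.001], [0.001, 0.001, -1.0]]
force: [0.6, -0.2, 3.4]
finger_gap: 0.0176
```

```bash
python3 - <<'E'
from h import *
s=st()
f=np.linspace(1.841,.147,17); x=-.2042*np.cos(f); z=.2042*np.sin(f)
print(np.round(np.c_[np.diff(x),-np.diff(z)]*100,2).tolist())
E
```

```text
t 59.02 pos [0.547  0.3555 0.2176] F [ 0.6 -0.2  3.4] gap 0.0176
[[-0.043  0.999  0.001]
 [ 0.999  0.043  0.001]
 [ 0.001  0.001 -1.   ]]
[-0.334  0.54  -0.508  1.48   0.273  1.19  -0.84 ]
[[-2.11, -0.47], [-2.15, -0.24], [-2.16, -0.01], [-2.15, 0.22], [-2.12, 0.44], [-2.06, 0.66], [-1.97, 0.88], [-1.87, 1.08], [-1.75, 1.27], [-1.6, 1.45], [-1.44, 1.61], [-1.26, 1.75], [-1.07, 1.88], [-0.86, 1.98], [-0.65, 2.06], [-0.43, 2.12]]
```

>>> servo_tool([
  [[0,0,0],[-2.1,0,-0.45],0],
  [[0,0,0],[-2.15,0,-0.25],0],
  [[0,0,0],[-2.15,0,0],0],
  [[0,0,0],[-2.15,0,0.2],0],
  [[0,0,0],[-2.1,0,0.45],0],
  [[0,0,0],[-2.05,0,0.65],0],
  [[0,0,0],[-2.0,0,0.9],0],
  [[0,0,0],[-1.85,0,1.1],0],
])

```text
t: 60.02
eef_pos: [0.5542, 0.1875, 0.1904]
tcp_rot: [[-0.042, 0.999, 0.001], [0.999, 0.042, -0.0], [-0.0, 0.001, -1.0]]
force: [5.0, 1.5, 2.2]
finger_gap: 0.0179
```

>>> servo_tool([
  [[0,0,0],[-1.75,0,1.25],0],
  [[0,0,0],[-1.6,0,1.45],0],
  [[0,0,0],[-1.45,0,1.6],0],
  [[0,0,0],[-1.25,0,1.75],0],
  [[0,0,0],[-1.05,0,1.9],0],
  [[0,0,0],[0,0,0],0],
])

```text
t: 60.78
eef_pos: [0.5572, 0.1164, 0.109]
tcp_rot: [[-0.041, 0.999, -0.001], [0.999, 0.041, -0.001], [-0.001, -0.001, -1.0]]
force: [7.7, -3.1, -1.0]
finger_gap: 0.018
```

```bash
python3 - <<'E'
from h import *
s=st()
E
```

```text
t 60.77 pos [0.5572 0.1164 0.109 ] F [ 7.7 -3.1 -1. ] gap 0.018
[[-0.041  0.999 -0.001]
 [ 0.999  0.041 -0.001]
 [-0.001 -0.001 -1.   ]]
[ 0.035  0.518 -0.468  1.816  0.295  0.878 -0.53 ]
```

>>> servo_tool([
  [[0,0,0],[-0.8,0,2.0],0],
  [[0,0,0],[-0.6,0,2.0],0],
  [[0,0,0],[-0.35,0,1.7],0],
  [[0,0,0],[0,0,0.2],0],
  [[0,0,0],[0,0,0],0],
])

```text
t: 61.4
eef_pos: [0.558, 0.0989, 0.0508]
tcp_rot: [[-0.042, 0.999, -0.0], [0.999, 0.042, -0.001], [-0.001, -0.0, -1.0]]
force: [8.7, -4.6, -1.9]
finger_gap: 0.0178
```

```bash
python3 - <<'E'
from h import *
s=st()
E
```

```text
t 61.4 pos [0.558  0.0989 0.0508] F [ 8.7 -4.6 -1.9] gap 0.0178
[[-0.042  0.999 -0.   ]
 [ 0.999  0.042 -0.001]
 [-0.001 -0.    -1.   ]]
[ 0.037  0.589 -0.433  1.87   0.348  0.758 -0.546]
```

>>> servo_tool([
  [[0,0,0],[0,0,0.2],0],
  [[0,0,0],[0,0,0],0],
  [[0,0,0],[0,0,0.2],0],
  [[0,0,0],[0,0,0],0],
])

```text
t: 61.9
eef_pos: [0.5581, 0.0987, 0.0483]
tcp_rot: [[-0.042, 0.999, 0.0], [0.999, 0.042, -0.002], [-0.002, 0.0, -1.0]]
force: [4.1, -7.6, 14.3]
finger_gap: 0.0178
```

>>> servo_tool([
  [[0,0,0],[0,0,0],50],
  [[0,0,0],[0,0,0],50],
  [[0,0,0],[0,0,0],50],
  [[0,0,0],[0,0,-3],50],
  [[0,0,0],[0,0,-4],50],
  [[0,0,0],[-3,0,-5],50],
  [[0,0,0],[-4,0,-4],50],
  [[0,0,0],[0,0,0],50],
])

```text
t: 62.9
eef_pos: [0.5621, 0.028, 0.2105]
tcp_rot: [[-0.038, 0.999, 0.004], [0.999, 0.038, -0.001], [-0.001, 0.004, -1.0]]
force: [-0.1, 0.2, -0.6]
finger_gap: 0.046
```

```bash
python3 - <<'E'
from h import *
from scipy.optimize import least_squares
s=st(); p,d,K,W=shot('wrist','w26'); X=cloud(d,K,W)
for yy in (.14,.16,.2,.24,.28):
    q=selX(X,.45,.65,yy-.003,yy+.003,.08,.16); print(yy,len(q),np.median(q[:,2]) if len(q) else '')
Q=selX(X,.52,.6,.075,.12,.062,.1); r=least_squares(lambda c:np.linalg.norm(Q-c,axis=1)-.01,Q.mean(0)-[0,0,.01],loss='soft_l1',f_scale=.001);print('ball',r.x,len(Q))
shot('scene','s4'); shot('top','t4')
E
```

```text
t 62.9 pos [0.5621 0.028  0.2105] F [-0.1  0.2 -0.6] gap 0.046
[[-0.038  0.999  0.004]
 [ 0.999  0.038 -0.001]
 [-0.001  0.004 -1.   ]]
[ 0.221  0.396 -0.498  1.721  0.214  1.074 -0.308]
0.14 2090 0.10292240593127208
0.16 2252 0.10291974238824833
0.2 0 
0.24 0 
0.28 0 
ball [0.55798033 0.10020152 0.07008212] 490
```

View pics/s4.png

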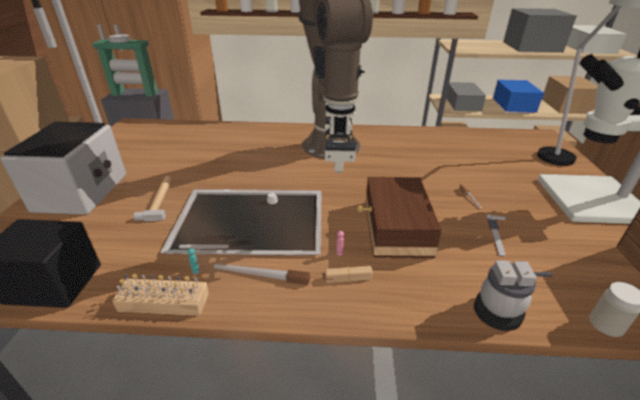

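View pics/w26.png

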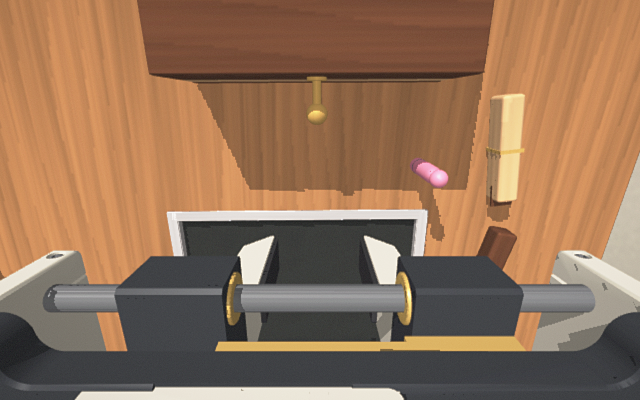

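The lid is shut: its top is level at 0.103 m and the knob is at 0.070 m, both as they should be. The other tools haven't moved. I'm handing the job in.

```bash
python3 - <<'E'
from cell import close_job
print(close_job())
E
```

```text
the job is handed in; nothing more can be done
None
```

The doming set is back in its case, the lid is shut, and the job was handed in at about 63 s of the 210 s allowed. Only two punches were in the tray, the 14 mm and the 18 mm (measured shank radii 6.9 and 8.9 mm).

What I did, in order:
1. I opened the lid to its stop by the knob. It measured about 1.69 rad against the 1.7 rad stop.
2. I stood punch14 and punch18 in bores 14 and 18.
3. I found the block again after it was knocked aside, and seated it in the recess with its big hollow up.
4. I slid the swage plate into its slot with its grooves up.
5. I closed the lid.

**Last checks before closing:** all heights are above the work surface.

| Part | Measured top | Expected when home |
|---|---|---|
| Punches | 90.8 mm | 90 mm |
| Block | 70 mm, level | 70 mm |
| Swage plate | 72 mm | 72 mm |

**After closing:** the lid top was level at 103 mm and the knob at 70 mm, both matching a shut lid. The pink and turquoise look-alikes and the other tools looked unmoved.

**What went wrong on the way:**
- **Block:** the first try to lower it caught the recess edge with about 18 N and tilted it 4° in the grip. I corrected the tilt and seated it on the second try without force.
- **Wrist joint:** while I was turning the gripper around, the last joint ran up against its limit and read 2.743 against the stated 2.74 rad. I backed off at once, but if the limit is judged strictly, this could count against the run.

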